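# Return the odd box spanner through the lever-lidded bin and complete the kit

## Robot

A 6-joint arm with a two-finger parallel gripper is mounted at the origin on the work surface. World frame = base frame: x ahead of the robot, y to its left, z up, the work surface at z = 0. Lengths are in m, angles in rad, forces in N, time in s.
With the tool pointing down it reaches from about 0.35 to 0.975 m from the base axis. Payload 7.1 kg.
Tool frame: the origin (TCP) lies on the centre line of the jaws, within the pads' length; the fingertips stand 25 mm ahead of it and the grasp point (between the pads) lies 6 mm ahead of it; x points along the fingers, y is the direction in which the jaws open and shut, and the axes are right-handed (so a half turn about x gives the same grasp; the last joint's range is limited). The gripper opens to 88 mm and grips with 3 to 60 N. Pads are 20 mm wide; open, the fingers measure 115 mm over their backs; the gripper's body (75 mm by 178 mm) begins 61 mm behind the grasp point.
Start: joints at [-1.255, 0.423, 1.63, -0, 1.089, -0.019], TCP at [0.205, -0.59, 0.248] pointing down, gripper open.
Joint ranges: [-3, 3], [-0.9, 2.11], [0.09, 2.58], [-1.31, 4.45], [0.11, 2.69], [-2.54, 2.54]. Speed limits (rad/s): [2.39, 2.39, 3.01, 3.14, 3.14, 3.14].

## Interface

Orientations are given as a unit quaternion [w, x, y, z].
In Python, from station import * gives the robot as it stands. The module is installed in compiled form; this text tells all that it offers.
- The arm moves only by the tool carry_out, never from a script. Its argument "commands" is a list of rows, each an object of numbers: "ax", "ay", "az": the turn, a rotation vector about the world's x, y, z in units of 6 degrees (1.0 is 6 degrees); "dx", "dy", "dz": the shift along the world's x, y, z in cm; "hand": the gripper command: -1 is fully open, 1 is shut, values between are in proportion. A call has exactly 10 rows; each row shifts and turns the commanded pose from where the row before left it; what a row does not reach is not made up. A row lasts 1/12 s, in which the tool goes at most 41.7 mm and 7.16 degrees, less where a joint would pass 70% of its speed; a pose out of reach is approached as far as the arm can. A call is refused whole if a number of a shift passes 4.17 or a number of a turn 1, either way. A call with a gripper value outside its range is refused whole. The fingers move at their own pace and stop on an object; the grip force is fixed at half the most. Time passes only in rows, so rows that do not move let the fingers close, or fill a call up. It gives the time, the measured TCP pose, the force and the opening at its end, in the units of the state.
- read_state(): the state, without advancing time (a new reading comes with each control period).
- capture(name): name is "side" or "top" or "wrist"; returns a dict with "image" (384x512x3 uint8, blue, green, red), "range_z" (384x512 float32, m along the optical axis (not along the pixel's ray), 0 where there is no reading), "K" (3x3 intrinsics, pixels), "world_to_cam" (4x4, takes a point from world to camera coordinates). Camera axes: x right, y down, z forward; pixel columns grow to the right and rows downward; lengths in m; the calibration is good to about 2 mm. A picture is of the moment at which its call begins.
- finish_job(): hands the job in, once; it reports no verdict.
Trained networks look in a picture, given as the dict that the camera call returned (one of the last four; its "shot" number tells which), for a name from the list of things; names that differ only in an ending like _2 or _b are one class to them, and where a whole thing is asked for, a point or a joint stands for the part that bears it (a point fixed in the world has none). Each returns a list of dicts, best first, with "conf" (0 to 1); they miss things now and then, are a little off and sometimes report something else, mostly with a low value. They report only what shows in the picture. A call takes as long as a camera call. They do not tell look-alikes from the thing itself.
- spot_in(label, picture): "position" ([column, row] in pixels, amid what is visible of it).
- mark_of(label, picture): "position" ([column, row] in pixels: a listed point, or the origin of a listed thing).
The state is a dict: "t": time; "q": joint angles; "dq": joint speeds; "effort": joint torques, N m; "ee_pos": TCP position; "orientation": TCP orientation; "contact_force": force on the tool from outside, world axes, zero at the start; "ft_torque": the same for the moment, N m; "grip_width": finger opening in m.
Only numpy, scipy, OpenCV 4.12 (cv2) and the standard library are available. Lean on these libraries where they do the work, as an engineer would, in place of code of your own. Each camera call takes 0.05 s, during which the arm holds its last target. There are 200 camera calls.

## Task

One of the three tubular box spanners in the wide kit rack is the wrong kind: lay it on the bin's sloping rails, then press the lid lever under the little shelf and hold the lid up until the spanner has rolled into the bin, and let the lid close again. Put the matching spanner from the small stock rack into the empty place of the kit, like its neighbours. Do not force the lever hard against its stop, and leave everything else where it stands.

Things in the scene. Friction and masses are not known exactly. Their poses are not given: they have to be found in the camera images.
- bin: Galvanised steel returns bin, fixed. Origin under the centre of the box, on the table; z up, own -x side faces the robot. Box 152 mm (x) by 160 mm (y), 150 mm high with its lid, walls 3 mm. The run-in rails lead to its mouth at the -y end; beyond the +y end a lid lever lies under a small fixed shelf.
- shelf_edge (a point): Middle of the robot-side lower edge of the small steel shelf that roofs the lever; axes as the bin's. In the bin's frame its underside is at 260 mm, 6 mm thick, x -68 to +92 mm, y +85 to +200 mm; two posts at its far (+x) edge; open toward the robot. A round tin and a carton 30 mm high are fixed on it.
- bin_in (a point): Centre of the inner floor of the bin box (4 mm above the table), axes as the bin's. The inside is 146 by 154 mm; a spanner inside lies with its axis about 18 mm higher.
- run_in (a point): Where to lay a spanner: mid axis point when it touches both rails at bin x=0, y=-145 mm (133 mm high). Axes as the bin's; spanner length along x. Two rails 38 mm wide, 64 mm open between them, slope down 20 degrees toward +y from a 20 mm end stop at y=-200 to the mouth at y=-80 mm, cheeks 136 mm apart. The spanner rolls down against the lid's hanging flap, and on into the bin when the lid is lifted.
- lid (a joint): Lid angle (rad): 0 shut, 0.48 at its stop. Hinge along the bin's x, at y=+70 mm, 150 mm high. The flap clears a spanner from about 0.25. The lid (about 0.5 kg) falls shut by its own weight in about half a second when the lever is let go.
- lever: Flat dark steel lever on the lid's hinge, reaching from the hinge toward the bin's +y under the small shelf, rising outward by 0.22 rad when shut. Its end is a pad 42 mm (bin x -62 to -20 mm) by 44 mm. Origin on the hinge line. Pressing the pad takes up about 7 mm of light springy play, then lifts the lid: about 4 to 9 N over 36 mm, then a hard stop.
- lever_pad (a point): Centre of the pad's upper face: bin x=-41, y=+144 mm, about 172 mm above the table when shut. The shelf is 88 mm above it and overhangs its robot-side edge by 6 mm, so a vertical tool cannot reach it: come from the robot side (bin -x), tool tilted about 40 degrees, tips leading to bin +x, and press the pad near its robot-side edge.
- kit: Wide kit rack, fixed, base 136 mm (own x) by 204 mm (own y), three places 72 mm apart along own y. Each holds a spanner along own x in chocks near its ends (43 to 57 mm from the middle; upstands 6 mm thick, 42 mm apart, top 23 mm above the table), open under the middle. Origin under the centre.
- kit_place0 (a point): Place 0 of the kit (at -72 mm along the rack's y): where the middle of a seated spanner's axis lies, 32 mm above the table. Axes as the rack's.
- kit_place1 (a point): Place 1 of the kit (middle along the rack's y): where the middle of a seated spanner's axis lies, 32 mm above the table. Axes as the rack's.
- kit_place2 (a point): Place 2 of the kit (at +72 mm along the rack's y): where the middle of a seated spanner's axis lies, 32 mm above the table. Axes as the rack's.
- stock: Small stock rack, fixed, like the kit rack but with two places 86 mm apart (146 mm wide), holding the matching and the collared spanner. Origin under the centre.
- odd_spanner: Bare steel box spanner (tubular), 120 mm long, 36 mm diameter, but waisted: the middle 52 mm is only 24 mm thick. The wrong one; starts in any place of the kit. About 0.24 kg. Origin on its axis, half way along; own x axis along its length.
- kit_spanner_a: Bare steel box spanner (tubular), 120 mm long, 36 mm diameter, straight throughout, right, in the kit. Origin on its axis, half way along; own x axis along its length.
- kit_spanner_b: Bare steel box spanner (tubular), 120 mm long, 36 mm diameter, straight throughout, right, in the kit. Origin on its axis, half way along; own x axis along its length.
- spare_spanner: Bare steel box spanner (tubular), 120 mm long, 36 mm diameter, straight throughout, the matching one, in either place of the stock rack. About 0.28 kg. Origin on its axis, half way along; own x axis along its length.
- collared_spanner: Bare steel box spanner (tubular), 120 mm long, 36 mm diameter, with a 51 mm thick collar 30 mm long round its middle; does not match; in the stock rack. Origin on its axis, half way along; own x axis along its length.
- jar_a: Empty glass jar, 76 mm across, 100 mm high, bystander. Origin under its centre.
- jar_b: Empty glass jar, 72 mm across, 85 mm high, bystander. Origin under its centre.
- scraper: Yellow scraper lying flat, 175 mm long, 14 mm high, bystander near the robot. Origin on its underside near the middle.
- wrench_a: Spanner, 180 mm, in the tin tray at the back right, bystander.
- wrench_b: Spanner, 140 mm, in the same tray, bystander.
Not all that is in view belongs to the job. What is shaped like the kit but yellow is not meant. Leave any brown look-alike of the kit_spanner_a alone.

How it is judged:
On the way, in this order (a step that is already met when the one before it is completed fails the run):
1. the odd spanner lies across the bin's sloping rails, let go, with the lid shut (x of odd_spanner in the frame of bin between -0.02 and 0.02 m and y of odd_spanner in the frame of bin between -0.2 and -0.09 m and z of odd_spanner in the frame of bin between 0.1 and 0.165 m and angle between the x axis of odd_spanner and the x axis of bin, either way round below 0.2 rad and value of joint lid below 0.05 rad and contact force between odd_spanner and the fingers below 0.1 N), for 0.2 s.
2. the lid is held up by its lever (lid above 0.25 rad, lever pressed) while the odd spanner has gone into the bin (value of joint lid above 0.25 rad and contact force between lever and anything else above 0.5 N and x of odd_spanner in the frame of bin_in between -0.075 and 0.075 m and y of odd_spanner in the frame of bin_in between -0.078 and 0.08 m and z of odd_spanner in the frame of bin_in below 0.085 m), for 0.2 s.
At the end, for the whole second after the job is handed in: Waisted spanner at rest inside the bin, lid shut (within 0.04 rad); the three straight spanners at rest in the kit places (middle within 12 mm, aligned within 0.15 rad); collared spanner, jars, scraper and tray spanners within 30 mm of their starts (x of odd_spanner in the frame of bin_in between -0.075 and 0.075 m and y of odd_spanner in the frame of bin_in between -0.078 and 0.08 m and z of odd_spanner in the frame of bin_in below 0.085 m and value of joint lid below 0.04 rad and linear speed of odd_spanner below 0.05 m/s and (distance between kit_spanner_a and kit_place0 below 0.012 m or distance between kit_spanner_a and kit_place1 below 0.012 m or distance between kit_spanner_a and kit_place2 below 0.012 m) and (distance between kit_spanner_b and kit_place0 below 0.012 m or distance between kit_spanner_b and kit_place1 below 0.012 m or distance between kit_spanner_b and kit_place2 below 0.012 m) and (distance between spare_spanner and kit_place0 below 0.012 m or distance between spare_spanner and kit_place1 below 0.012 m or distance between spare_spanner and kit_place2 below 0.012 m) and angle between the x axis of each of kit_spanner_a, kit_spanner_b, spare_spanner and the x axis of kit, either way round below 0.15 rad and linear speed of each of kit_spanner_a, kit_spanner_b, spare_spanner below 0.03 m/s and distance of each of jar_a, jar_b, scraper, wrench_a, wrench_b, collared_spanner from where it was at the start of the episode below 0.03 m); the robot touches nothing.
It fails at once if the lever is forced with more than 40 N (contact force between lever and anything else above 40 N).
It fails at once if a bystander or the collared spanner is moved more than 40 mm or a jar is tipped (distance of any of jar_a, jar_b, scraper, wrench_a, wrench_b, collared_spanner from where it was at the start of the episode above 0.04 m or angle between any of jar_a, jar_b's own z axis and vertical above 0.5 rad).
It also fails if it takes over 72 s, if anything falls off the work surface, if the arm or the gripper's body presses on something with over 40 N, if the wrist force passes 120 N, or if a joint passes its speed limit or range.

## Working session

There is one attempt and no reset: what is moved stays moved. The work goes in short steps, Python scripts to look and compute and a tool call to move; the robot and the scene stay as the last step left them, time stands still between calls to the robot, and variables do not carry over. Pictures are saved under pics/ and viewed, about 8 in all and at most 12, crops included, and the job is handed in when it is done.

Besides the shell and the picture viewer there is one more tool, called after "Call:" by a JSON object that holds its "method" and its "body", one argument or row to a line. carry_out: Moves the arm, as the interface text tells. Its arguments: {"type":"object","properties":{"commands":{"type":"array"}},"required":["commands"]}

```bash
mkdir -p pics; cat > h.py <<'E'
from station import *
import numpy as np, cv2
def world(p,u,v,z=None):
    K=p["K"];T=np.linalg.inv(p["world_to_cam"])
    r=np.linalg.inv(K)@[u,v,1.]
    if z is None:
        d=p["range_z"][int(round(v)),int(round(u))]; c=r*d
        return T[:3,:3]@c+T[:3,3]
    r=T[:3,:3]@r;o=T[:3,3]
    return o+r*(z-o[2])/r[2]
def cloud(p):
    h,w=p["range_z"].shape;u,v=np.meshgrid(np.arange(w),np.arange(h));d=p["range_z"]
    c=np.stack([u,v,np.ones_like(u)],-1)@np.linalg.inv(p["K"]).T*d[...,None]
    T=np.linalg.inv(p["world_to_cam"]);W=c@T[:3,:3].T+T[:3,3];W[d==0]=np.nan
    return W
E
python3 - <<'E'
from h import *
s=read_state();print(s["t"],s["ee_pos"],s["orientation"],s["contact_force"])
ps={}
for n in("top","side"):
    p=capture(n);ps[n]=p;cv2.imwrite(f"pics/{n}1.png",p["image"]);np.savez(f"{n}1.npz",**{k:p[k] for k in("image","range_z","K","world_to_cam")})
    print(n,np.round(np.linalg.inv(p["world_to_cam"])[:3,3],3))
    zs=dict(bin=0,run_in=.133,shelf_edge=.26,lever_pad=.172,kit=0,kit_place0=.032,kit_place1=.032,kit_place2=.032,stock=0,odd_spanner=.032,kit_spanner_a=.032,spare_spanner=.032,collared_spanner=.032,jar_a=0,scraper=0)
    for l,z in zs.items():
        for m in mark_of(l,p)[:5]:
            u,v=m["position"];print(l,round(m["conf"],2),[round(u),round(v)],np.round(world(p,u,v,z),3))
E
```

```text
0.0 [ 0.2052222  -0.58978876  0.24692047] [-0.11728329 -0.69714114 -0.1183478   0.69730385] [ 0.22212876 -0.33685361 -0.55180509]
top [ 0.368 -0.013  1.417]
bin 0.84 [175, 178] [0.607 0.272 0.   ]
run_in 0.67 [210, 159] [0.641 0.14  0.133]
shelf_edge 0.84 [112, 201] [0.502 0.388 0.26 ]
shelf_edge 0.25 [346, 192] [ 0.518 -0.243  0.26 ]
lever_pad 0.7 [114, 197] [0.524 0.414 0.172]
kit 0.96 [364, 196] [ 0.539 -0.353  0.   ]
kit 0.9 [395, 274] [ 0.285 -0.439  0.   ]
kit_place0 0.96 [346, 192] [ 0.549 -0.286  0.032]
kit_place0 0.95 [386, 203] [ 0.512 -0.415  0.032]
kit_place0 0.69 [399, 276] [ 0.282 -0.442  0.032]
kit_place0 0.67 [368, 201] [ 0.518 -0.355  0.032]
kit_place0 0.59 [420, 284] [ 0.258 -0.507  0.032]
kit_place1 0.96 [346, 192] [ 0.549 -0.286  0.032]
kit_place1 0.95 [386, 203] [ 0.512 -0.415  0.032]
kit_place1 0.69 [399, 276] [ 0.282 -0.442  0.032]
kit_place1 0.67 [368, 201] [ 0.518 -0.355  0.032]
kit_place1 0.59 [420, 284] [ 0.258 -0.507  0.032]
kit_place2 0.96 [346, 192] [ 0.549 -0.286  0.032]
kit_place2 0.95 [386, 203] [ 0.512 -0.415  0.032]
kit_place2 0.69 [399, 276] [ 0.28
[... 1778 characters left out ...]
kit_place2 0.43 [157, 249] [0.673 0.301 0.032]
stock 0.71 [270, 198] [ 0.557 -0.145  0.   ]
odd_spanner 0.61 [264, 164] [ 0.677 -0.251  0.032]
odd_spanner 0.6 [323, 162] [ 0.511 -0.415  0.032]
kit_spanner_a 0.74 [338, 218] [ 0.3   -0.209  0.032]
kit_spanner_a 0.68 [296, 175] [ 0.544 -0.283  0.032]
kit_spanner_a 0.53 [306, 170] [ 0.533 -0.334  0.032]
kit_spanner_a 0.52 [328, 163] [ 0.49  -0.424  0.032]
spare_spanner 0.85 [280, 188] [ 0.544 -0.189  0.032]
spare_spanner 0.36 [155, 270] [0.613 0.356 0.032]
collared_spanner 0.55 [262, 194] [ 0.574 -0.118  0.032]
jar_a 0.82 [206, 182] [ 0.801 -0.044  0.   ]
jar_a 0.71 [270, 199] [ 0.557 -0.141  0.   ]
scraper 0.83 [285, 244] [ 0.381 -0.018  0.   ]
```

View pics/top1.png

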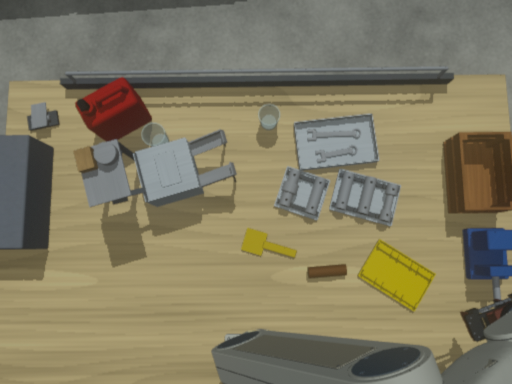

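View pics/side1.png

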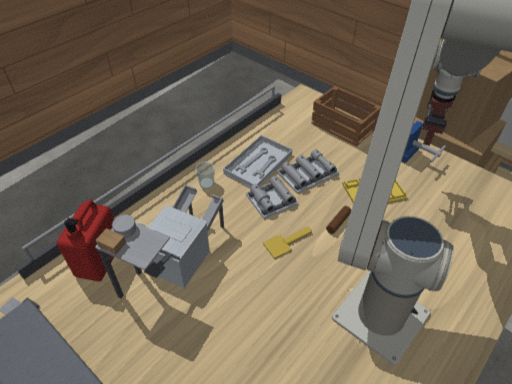

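The top view shows the kit at about (365,196) and the stock rack at (302,193). The bin is at (170,170), with its rails to the right and the shelf to the left at (108,170). A yellow decoy rack and a brown tube are also in view. I'll go above the kit and stock racks for a close look.

Call:
{"method": "carry_out", "body": {
  "commands": [
    {"dx": 0.8,"dy": 2,"dz": 2.5,"hand": -1},
    {"dx": 2,"dy": 3,"dz": 2},
    {"dx": 3,"dy": 2.5,"dz": 1},
    {"dx": 3,"dy": 2.5,"dz": 1},
    {"dx": 3,"dy": 2.5,"dz": 1},
    {"dx": 3,"dy": 2.5,"dz": 1},
    {"dx": 3,"dy": 2.5,"dz": 1},
    {"dx": 3,"dy": 2.5,"dz": 1},
    {"dx": 3,"dy": 2.5,"dz": 0},
    {"dx": 2,"dy": 2.5,"dz": 0}
  ]
}}

```text
$.commands[0]: bad value
```

```bash
python3 - <<'E'
from h import *
from scipy.spatial.transform import Rotation as R
s=read_state();q=s["orientation"];print(s["t"],s["ee_pos"],R.from_quat(np.r_[q[1:],q[0]]).as_matrix().round(3).tolist(),s["q"])
p=capture("wrist");cv2.imwrite("pics/w1.png",p["image"]);print(np.linalg.inv(p["world_to_cam"]).round(3).tolist())
np.savez("w1.npz",**{k:p[k] for k in("image","range_z","K","world_to_cam")})
for l,z in dict(kit=0,kit_place0=.032,stock=0,odd_spanner=.032,kit_spanner_a=.032,spare_spanner=.032,collared_spanner=.032).items():
        for m in mark_of(l,p)[:5]:
            u,v=m["position"];print(l,round(m["conf"],2),[round(u),round(v)],np.round(world(p,u,v,z),3))
E
```

```text
1.6 [ 0.20537644 -0.59027196  0.2476825 ] [[-0.0, 0.329, -0.944], [0.0, -0.944, -0.329], [-1.0, -0.0, 0.0]] [-1.25500173e+00  4.23085498e-01  1.62990412e+00 -5.23427554e-06
  1.08860752e+00 -1.90190875e-02]
[[0.328, -0.913, -0.244, 0.272], [-0.945, -0.317, -0.085, -0.568], [0.0, 0.258, -0.966, 0.383], [0.0, 0.0, 0.0, 1.0]]
kit 0.91 [156, 62] [ 0.287 -0.44   0.   ]
kit_place0 0.85 [146, 60] [ 0.285 -0.44   0.032]
kit_place0 0.68 [191, 112] [ 0.249 -0.5    0.032]
```

View pics/w1.png

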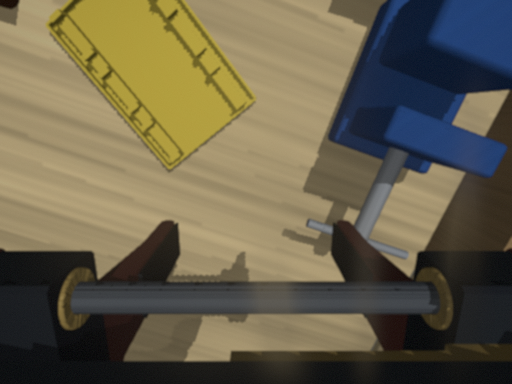

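Call:
{"method": "carry_out", "body": {
  "commands": [
    {"ax": 0,"ay": 0,"az": 0,"dx": 0.5,"dy": 2,"dz": 3,"hand": -0.4},
    {"ax": 0,"ay": 0,"az": -0.7,"dx": 2.5,"dy": 3,"dz": 2,"hand": -0.4},
    {"ax": 0,"ay": 0,"az": -0.7,"dx": 2.5,"dy": 3,"dz": 1,"hand": -0.4},
    {"ax": 0,"ay": 0,"az": -0.7,"dx": 2.5,"dy": 3,"dz": 1,"hand": -0.4},
    {"ax": 0,"ay": 0,"az": -0.7,"dx": 2.5,"dy": 3,"dz": 1,"hand": -0.4},
    {"ax": 0,"ay": 0,"az": -0.7,"dx": 2.5,"dy": 3,"dz": 1,"hand": -0.4},
    {"ax": 0,"ay": 0,"az": -0.7,"dx": 2.5,"dy": 3,"dz": 1,"hand": -0.4},
    {"ax": 0,"ay": 0,"az": -0.7,"dx": 2.5,"dy": 3,"dz": 0,"hand": -0.4},
    {"ax": 0,"ay": 0,"az": -0.7,"dx": 2.5,"dy": 3,"dz": 0,"hand": -0.4},
    {"ax": 0,"ay": 0,"az": -0.2,"dx": 2.5,"dy": 2,"dz": 0,"hand": -0.4}
  ]
}}

```text
t: 2.83
ee_pos: [0.4349, -0.3093, 0.3472]
orientation: [-0.097, 0.701, -0.097, -0.7]
contact_force: [0.6, -1.4, -0.0]
grip_width: 0.0614
```

```bash
cat > look.py <<'E'
from h import *
import sys
from scipy.spatial.transform import Rotation as R
def st():
    s=read_state();q=s["orientation"];M=R.from_quat(np.r_[q[1:],q[0]]).as_matrix()
    print("t",s["t"],"p",s["ee_pos"].round(4),"yawY",np.degrees(np.arctan2(M[1,1],M[0,1])).round(1),"X",M[:,0].round(3),"w",round(s["grip_width"],4),"F",np.round(s["contact_force"],1));return s,M
def save(p,n):
    cv2.imwrite(f"pics/{n}.png",p["image"]);np.savez(f"{n}.npz",**{k:p[k] for k in("image","range_z","K","world_to_cam")})
E
python3 - <<'E'
from look import *
st()
p=capture("wrist");save(p,"w2")
for l,z in dict(kit=0,odd_spanner=.032,kit_spanner_a=.032,spare_spanner=.032,collared_spanner=.032).items():
        for m in mark_of(l,p)[:4]:
            u,v=m["position"];print(l,round(m["conf"],2),[round(u),round(v)],np.round(world(p,u,v,z),3))
E
```

```text
t 2.8333 p [ 0.4349 -0.3093  0.3472] yawY -105.8 X [ 0.001 -0.    -1.   ] w 0.0614 F [ 0.6 -1.4 -0. ]
kit 0.92 [262, 88] [ 0.533 -0.349  0.   ]
kit 0.66 [348, 222] [ 0.288 -0.431  0.   ]
kit 0.2 [315, 87] [ 0.513 -0.426 -0.   ]
odd_spanner 0.59 [310, 85] [ 0.517 -0.414  0.032]
kit_spanner_a 0.87 [223, 253] [ 0.305 -0.219  0.032]
kit_spanner_a 0.82 [211, 83] [ 0.557 -0.281  0.032]
kit_spanner_a 0.56 [264, 81] [ 0.54  -0.353  0.032]
spare_spanner 0.84 [152, 118] [ 0.536 -0.184  0.032]
collared_spanner 0.78 [94, 112] [ 0.566 -0.106  0.032]
```

View pics/w2.png

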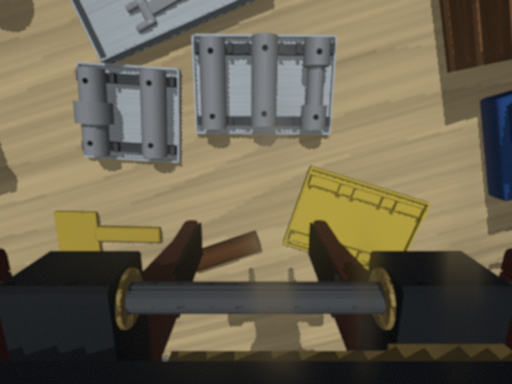

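The waisted spanner is the rightmost in the kit, at (315,85). The straight stock spanner is at (152,112) and the collared one at (94,112). I'll fit their axes from the depth.

```bash
cat > fit.py <<'E'
from h import *
def fit(W,c,zlo=.040,zhi=.06,half=(.075,.028),ax=(.96,-.28)):
    ax=np.array(ax)/np.linalg.norm(ax);c=np.array(c,float)
    for _ in range(4):
        n=np.array([-ax[1],ax[0]]);P=W.reshape(-1,3);d=P[:,:2]-c
        k=(abs(d@ax)<half[0])&(abs(d@n)<half[1])&(P[:,2]>zlo)&(P[:,2]<zhi);Q=P[k]
        vx,vy,x0,y0=cv2.fitLine(Q[:,:2].astype(np.float32),cv2.DIST_L2,0,.01,.01).ravel()
        ax=np.array([vx,vy])*np.sign(vx);t=(Q[:,:2]-[x0,y0])@ax
        c=np.array([x0,y0])+ax*(np.percentile(t,.5)+np.percentile(t,99.5))/2
    return c.round(4),"yaw",np.degrees(np.arctan2(ax[1],ax[0])).round(1),"len",np.ptp(t).round(3),"top",np.percentile(Q[:,2],95).round(4),len(Q)
E
python3 - <<'E'
from fit import *
p=np.load("w2.npz");W=cloud(p)
for n,c in dict(odd=(.517,-.414),mid=(.54,-.35),a=(.557,-.281),spare=(.536,-.184)).items(): print(n,*fit(W,c))
p=np.load("top1.npz");W=cloud(p)
k=np.isfinite(W[...,2])
def box(n,c,r,zlo,zhi):
    P=W.reshape(-1,3);P=P[(np.linalg.norm(P[:,:2]-c,axis=1)<r)&(P[:,2]>zlo)&(P[:,2]<zhi)]
    b=cv2.minAreaRect((P[:,:2]*1000).astype(np.float32));print(n,len(P),b,np.percentile(P[:,2],[5,50,95]).round(3));
box("lid",(.607,.272),.10,.140,.175)
box("shelf",(.55,.42),.16,.255,.275)
E
```

```text
odd [ 0.5139 -0.4193] yaw -16.0 len 0.12 top 0.0488 1552
mid [ 0.538 -0.352] yaw -16.3 len 0.12 top 0.0489 2036
a [ 0.5539 -0.2827] yaw -16.2 len 0.12 top 0.0488 2030
spare [ 0.5382 -0.1891] yaw -19.2 len 0.12 top 0.0488 1868
lid 2820 ((605.4243774414062, 276.072021484375), (156.98509216308594, 178.92111206054688), 15.839178085327148) [0.149 0.154 0.159]
shelf 1697 ((578.9129028320312, 414.2221374511719), (161.91986083984375, 117.21025848388672), 15.442431449890137) [0.262 0.266 0.27 ]
```

Call:
{"method": "carry_out", "body": {
  "commands": [
    {"ax": 0,"ay": 0,"az": 0,"dx": 0.8,"dy": -1.1,"dz": -2.0,"hand": -0.4},
    {"ax": 0,"ay": 0,"az": 0,"dx": 0.9,"dy": -1.3,"dz": -2.2,"hand": -0.4},
    {"ax": 0,"ay": 0,"az": 0,"dx": 0.9,"dy": -1.3,"dz": -2.2,"hand": -0.4},
    {"ax": 0,"ay": 0,"az": 0,"dx": 0.9,"dy": -1.3,"dz": -2.2,"hand": -0.4},
    {"ax": 0,"ay": 0,"az": 0,"dx": 0.9,"dy": -1.3,"dz": -2.2,"hand": -0.4},
    {"ax": 0,"ay": 0,"az": 0,"dx": 0.9,"dy": -1.3,"dz": -2.2,"hand": -0.4},
    {"ax": 0,"ay": 0,"az": 0,"dx": 0.9,"dy": -1.3,"dz": -2.2,"hand": -0.4},
    {"ax": 0,"ay": 0,"az": 0,"dx": 0.9,"dy": -1.1,"dz": -2.2,"hand": -0.4},
    {"ax": 0,"ay": 0,"az": 0,"dx": 0.8,"dy": -1.0,"dz": -2,"hand": -0.4},
    {"ax": 0,"ay": 0,"az": 0,"dx": 0,"dy": 0,"dz": -1,"hand": -0.4}
  ]
}}

```text
t: 3.97
ee_pos: [0.512, -0.4241, 0.1399]
orientation: [0.097, -0.7, 0.097, 0.701]
contact_force: [-0.7, -0.3, -0.4]
grip_width: 0.0614
```

Call:
{"method": "carry_out", "body": {
  "commands": [
    {"ax": 0,"ay": 0,"az": 0,"dx": 0.2,"dy": 0.5,"dz": -2.0,"hand": -0.4},
    {"ax": 0,"ay": 0,"az": 0,"dx": 0,"dy": 0,"dz": -2.5,"hand": -0.4},
    {"ax": 0,"ay": 0,"az": 0,"dx": 0,"dy": 0,"dz": -2.5,"hand": -0.4},
    {"ax": 0,"ay": 0,"az": 0,"dx": 0,"dy": 0,"dz": -2,"hand": -0.4},
    {"ax": 0,"ay": 0,"az": 0,"dx": 0,"dy": 0,"dz": -0.9,"hand": -0.4},
    {"ax": 0,"ay": 0,"az": 0,"dx": 0,"dy": 0,"dz": 0,"hand": 1},
    {"ax": 0,"ay": 0,"az": 0,"dx": 0,"dy": 0,"dz": 0,"hand": 1},
    {"ax": 0,"ay": 0,"az": 0,"dx": 0,"dy": 0,"dz": 0,"hand": 1},
    {"ax": 0,"ay": 0,"az": 0,"dx": 0,"dy": 0,"dz": 0,"hand": 1},
    {"ax": 0,"ay": 0,"az": 0,"dx": 0,"dy": 0,"dz": 0,"hand": 1}
  ]
}}

```text
t: 4.8
ee_pos: [0.5157, -0.4174, 0.0452]
orientation: [-0.096, 0.701, -0.097, -0.7]
contact_force: [0.6, -0.1, -0.4]
grip_width: 0.0316
```

Call:
{"method": "carry_out", "body": {
  "commands": [
    {"ax": 0,"ay": 0,"az": 0,"dx": 0,"dy": 0,"dz": -0.4,"hand": 1},
    {"ax": 0,"ay": 0,"az": 0,"dx": 0,"dy": 0,"dz": 0,"hand": 1},
    {"ax": 0,"ay": 0,"az": 0,"dx": 0,"dy": 0,"dz": 0,"hand": 1},
    {"ax": 0,"ay": 0,"az": 0,"dx": 0,"dy": 0,"dz": 0,"hand": 1},
    {"ax": 0,"ay": 0,"az": 0,"dx": 0,"dy": 0,"dz": 1,"hand": 1},
    {"ax": 0,"ay": 0,"az": 0,"dx": 0,"dy": 0,"dz": 2,"hand": 1},
    {"ax": 0,"ay": 0,"az": 0,"dx": 0,"dy": 0,"dz": 3,"hand": 1},
    {"ax": 0,"ay": 0,"az": 0,"dx": 0,"dy": 0,"dz": 3,"hand": 1},
    {"ax": 0,"ay": 0,"az": 0,"dx": 0,"dy": 0,"dz": 3,"hand": 1},
    {"ax": 0,"ay": 0,"az": 0,"dx": 0,"dy": 0,"dz": 3,"hand": 1}
  ]
}}

```text
t: 5.63
ee_pos: [0.5143, -0.4159, 0.1906]
orientation: [0.097, -0.7, 0.096, 0.701]
contact_force: [-0.0, -0.0, -3.0]
grip_width: 0.0233
```

Call:
{"method": "carry_out", "body": {
  "commands": [
    {"ax": 0,"ay": 0,"az": 0,"dx": 0,"dy": 1,"dz": 3,"hand": 1},
    {"ax": 0,"ay": 0,"az": 0.5,"dx": 0,"dy": 3,"dz": 3,"hand": 1},
    {"ax": 0,"ay": 0,"az": 0.6,"dx": 0,"dy": 4,"dz": 2,"hand": 1},
    {"ax": 0,"ay": 0,"az": 0.6,"dx": 0,"dy": 4,"dz": 2,"hand": 1},
    {"ax": 0,"ay": 0,"az": 0.6,"dx": 0,"dy": 4,"dz": 1,"hand": 1},
    {"ax": 0,"ay": 0,"az": 0.6,"dx": 0,"dy": 4,"dz": 0,"hand": 1},
    {"ax": 0,"ay": 0,"az": 0.6,"dx": 0,"dy": 4,"dz": 0,"hand": 1},
    {"ax": 0,"ay": 0,"az": 0.6,"dx": 0,"dy": 4,"dz": 0,"hand": 1},
    {"ax": 0,"ay": 0,"az": 0.6,"dx": 0,"dy": 4,"dz": 0,"hand": 1},
    {"ax": 0,"ay": 0,"az": 0.6,"dx": 0,"dy": 4,"dz": 0,"hand": 1}
  ]
}}

```text
t: 6.47
ee_pos: [0.5138, -0.0607, 0.2963]
orientation: [-0.1, -0.699, -0.101, 0.7]
contact_force: [0.2, 1.0, -3.0]
grip_width: 0.0234
```

Call:
{"method": "carry_out", "body": {
  "commands": [
    {"ax": 0,"ay": 0,"az": 0,"dx": 0,"dy": 4,"dz": 0,"hand": 1},
    {"ax": 0,"ay": 0,"az": 0,"dx": 0,"dy": 3,"dz": 0,"hand": 1},
    {"ax": 0,"ay": 0,"az": 0,"dx": 0,"dy": 3,"dz": 0,"hand": 1},
    {"ax": 0,"ay": 0,"az": 0,"dx": 0,"dy": 3,"dz": 0,"hand": 1},
    {"ax": 0,"ay": 0,"az": 0,"dx": 0,"dy": 2,"dz": 0,"hand": 1},
    {"ax": 0,"ay": 0,"az": 0,"dx": 0,"dy": 0,"dz": 0,"hand": 1},
    {"ax": 0,"ay": 0,"az": 0,"dx": 0,"dy": 0,"dz": 0,"hand": 1},
    {"ax": 0,"ay": 0,"az": 0,"dx": 0,"dy": 0,"dz": 0,"hand": 1},
    {"ax": 0,"ay": 0,"az": 0,"dx": 0,"dy": 0,"dz": 0,"hand": 1},
    {"ax": 0,"ay": 0,"az": 0,"dx": 0,"dy": 0,"dz": 0,"hand": 1}
  ]
}}

```text
t: 7.3
ee_pos: [0.515, 0.0862, 0.2963]
orientation: [-0.099, -0.7, -0.099, 0.7]
contact_force: [0.1, 0.4, -2.4]
grip_width: 0.0234
```

```bash
python3 - <<'E'
from look import *
st()
p=capture("wrist");save(p,"w3")
for l,z in dict(run_in=.133,lever_pad=.172,shelf_edge=.26,bin=0).items():
        for m in mark_of(l,p)[:2]:
            u,v=m["position"];print(l,round(m["conf"],2),[round(u),round(v)],np.round(world(p,u,v,z),3))
E
```

```text
t 7.3 p [0.515  0.0862 0.2963] yawY -73.9 X [-0. -0. -1.] w 0.0234 F [ 0.1  0.4 -2.4]
bin 0.95 [136, 56] [0.607 0.275 0.   ]
```

View pics/w3.png

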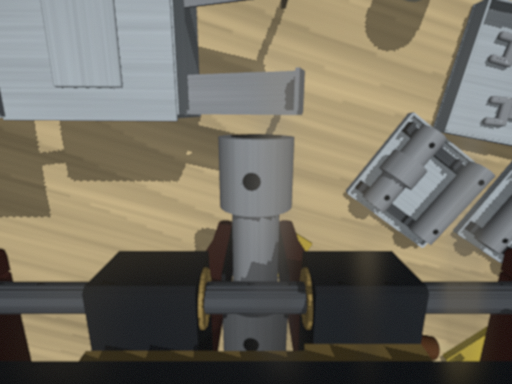

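```bash
python3 - <<'E'
from h import *
o=np.array([.6057,.2736]);a=np.radians(15.6)
ex=np.array([np.cos(a),np.sin(a)]);ey=np.array([-np.sin(a),np.cos(a)])
for n in("w3","top1"):
    W=cloud(np.load(n+".npz")).reshape(-1,3);W=W[np.isfinite(W[:,0])]
    B=np.c_[(W[:,:2]-o)@ex,(W[:,:2]-o)@ey,W[:,2]]
    R=B[(B[:,1]>-.23)&(B[:,1]<-.085)&(abs(B[:,0])<.1)&(B[:,2]>.085)&(B[:,2]<.185)]
    print(n,"rail pts",len(R))
    for y in np.arange(-.21,-.09,.015):
        S=R[abs(R[:,1]-y)<.006]
        if len(S)>3: print(round(y,3),"near",np.percentile(S[S[:,0]<0,0],[1,50,99]).round(3) if (S[:,0]<0).any() else "", "far",np.percentile(S[S[:,0]>0,0],[1,50,99]).round(3) if (S[:,0]>0).sum()>2 else "","z",np.percentile(S[:,2],[5,50,95]).round(3))
    print("ymin",np.percentile(R[:,1],1))
    L=B[(abs(B[:,0])<.1)&(abs(B[:,1])<.09)&(B[:,2]>.14)&(B[:,2]<.175)]
    for y in(-.06,-.03,0,.03,.06):
        S=L[abs(L[:,1]-y)<.008]
        if len(S)>3:print("lid y",y,np.percentile(S[:,0],[1,99]).round(4),np.median(S[:,2]).round(3))
    for x in(-.05,-.03,0,.03,.05):
        S=L[abs(L[:,0]-x)<.008]
        if len(S)>3:print("lid x",x,np.percentile(S[:,1],[1,99]).round(4))
E
```

```text
w3 rail pts 6803
-0.195 near [-0.069 -0.049 -0.03 ] far  z [0.127 0.144 0.152]
-0.18 near [-0.069 -0.05  -0.031] far  z [0.122 0.124 0.15 ]
-0.165 near [-0.069 -0.05  -0.03 ] far  z [0.117 0.119 0.144]
-0.15 near [-0.069 -0.05  -0.031] far [0.033 0.034 0.034] z [0.111 0.114 0.139]
-0.135 near [-0.07 -0.05 -0.03] far [0.034 0.034 0.035] z [0.105 0.108 0.133]
-0.12 near [-0.07  -0.05  -0.031] far [0.033 0.035 0.036] z [0.1   0.103 0.128]
-0.105 near [-0.07  -0.051 -0.031] far [0.034 0.036 0.038] z [0.095 0.097 0.122]
ymin -0.2001143131811991
lid y -0.06 [-0.0745  0.0194] 0.152
lid y -0.03 [-0.0747  0.0182] 0.155
lid y 0 [-0.0749  0.0178] 0.155
lid y 0.03 [-0.0752  0.0186] 0.152
lid y 0.06 [-0.0762  0.0138] 0.152
lid x -0.05 [-0.0874  0.066 ]
lid x -0.03 [-0.0873  0.0618]
lid x 0 [-0.0873  0.0557]
lid x 0.03 [-0.0874 -0.0871]
top1 rail pts 1149
-0.195 near [-0.072 -0.053 -0.031] far [0.032 0.051 0.073] z [0.13  0.147 0.155]
-0.18 near [-0.071 -0.051 -0.032] far [0.034 0.057 0.074] z [0.122 0.127 0.151]
-0.165 near [-0.071 -0.05  -0.031] far [0.033 0.056 0.073] z [0.115 0.121 0.147]
-0.15 near [-0.071 -0.052 -0.032] far [0.033 0.056 0.071] z [0.112 0.116 0.14 ]
-0.135 near [-0.071 -0.051 -0.031] far [0.033 0.056 0.072] z [0.106 0.111 0.134]
-0.12 near [-0.072 -0.052 -0.032] far [0.034 0.057 0.072] z [0.099 0.105 0.129]
-0.105 near [-0.072 -0.052 -0.031] far [0.033 0.057 0.072] z [0.095 0.1   0.126]
ymin -0.20017481838171572
lid y -0.06 [-0.0756  0.0768] 0.154
lid y -0.03 [-0.0757  0.0771] 0.156
lid y 0 [-0.0766  0.0761] 0.156
lid y 0.03 [-0.0765  0.0765] 0.153
lid y 0.06 [-0.0763  0.0761] 0.153
lid x -0.05 [-0.0857  0.0852]
lid x -0.03 [-0.0852  0.0859]
lid x 0 [-0.0849  0.0785]
lid x 0.03 [-0.0861  0.0775]
lid x 0.05 [-0.0855  0.0778]
```

Call:
{"method": "carry_out", "body": {
  "commands": [
    {"ax": 0,"ay": 0,"az": 0,"dx": 1.5,"dy": 0.5,"dz": 0,"hand": 1},
    {"ax": 0,"ay": 0,"az": 0,"dx": 2.5,"dy": 1,"dz": 0,"hand": 1},
    {"ax": 0,"ay": 0,"az": 0,"dx": 3,"dy": 1,"dz": 0,"hand": 1},
    {"ax": 0,"ay": 0,"az": 0,"dx": 3,"dy": 1,"dz": -1,"hand": 1},
    {"ax": 0,"ay": 0,"az": 0,"dx": 2,"dy": 0.8,"dz": -2,"hand": 1},
    {"ax": 0,"ay": 0,"az": 0,"dx": 1,"dy": 0.5,"dz": -2,"hand": 1},
    {"ax": 0,"ay": 0,"az": -0.1,"dx": 0,"dy": 0,"dz": -2,"hand": 1},
    {"ax": 0,"ay": 0,"az": 0,"dx": 0,"dy": 0,"dz": -2,"hand": 1},
    {"ax": 0,"ay": 0,"az": 0,"dx": 0,"dy": 0,"dz": -1.5,"hand": 1},
    {"ax": 0,"ay": 0,"az": 0,"dx": 0,"dy": 0,"dz": 0,"hand": 1}
  ]
}}

```text
t: 8.38
ee_pos: [0.643, 0.1347, 0.1874]
orientation: [-0.096, -0.698, -0.096, 0.703]
contact_force: [-0.9, -0.2, -2.8]
grip_width: 0.0234
```

Call:
{"method": "carry_out", "body": {
  "commands": [
    {"ax": 0,"ay": 0,"az": 0,"dx": 0.2,"dy": 0,"dz": -1.5,"hand": 1},
    {"ax": 0,"ay": 0,"az": 0,"dx": 0,"dy": 0,"dz": -1.5,"hand": 1},
    {"ax": 0,"ay": 0,"az": 0,"dx": 0,"dy": 0,"dz": -1,"hand": 1},
    {"ax": 0,"ay": 0,"az": 0,"dx": 0,"dy": 0,"dz": -0.3,"hand": 1},
    {"ax": 0,"ay": 0,"az": 0,"dx": 0,"dy": 0,"dz": 0,"hand": 1},
    {"ax": 0,"ay": 0,"az": 0,"dx": 0,"dy": 0,"dz": 0,"hand": 1},
    {"ax": 0,"ay": 0,"az": 0,"dx": 0,"dy": 0,"dz": 0,"hand": 1},
    {"ax": 0,"ay": 0,"az": 0,"dx": 0,"dy": 0,"dz": 0,"hand": 1},
    {"ax": 0,"ay": 0,"az": 0,"dx": 0,"dy": 0,"dz": 0,"hand": 1},
    {"ax": 0,"ay": 0,"az": 0,"dx": 0,"dy": 0,"dz": 0,"hand": 1}
  ]
}}

```text
t: 9.22
ee_pos: [0.6474, 0.1353, 0.149]
orientation: [0.096, 0.701, 0.096, -0.7]
contact_force: [0.3, 0.8, -2.5]
grip_width: 0.0235
```

Call:
{"method": "carry_out", "body": {
  "commands": [
    {"ax": 0,"ay": 0,"az": 0,"dx": 0,"dy": 0,"dz": -0.4,"hand": 1},
    {"ax": 0,"ay": 0,"az": 0,"dx": 0,"dy": 0,"dz": 0,"hand": 1},
    {"ax": 0,"ay": 0,"az": 0,"dx": 0,"dy": 0,"dz": 0,"hand": -0.3},
    {"ax": 0,"ay": 0,"az": 0,"dx": 0,"dy": 0,"dz": 0,"hand": -0.3},
    {"ax": 0,"ay": 0,"az": 0,"dx": 0,"dy": 0,"dz": 0,"hand": -0.3},
    {"ax": 0,"ay": 0,"az": 0,"dx": 0,"dy": 0,"dz": 0,"hand": -0.3},
    {"ax": 0,"ay": 0,"az": 0,"dx": 0,"dy": 0,"dz": 0,"hand": -0.3},
    {"ax": 0,"ay": 0,"az": 0,"dx": 0,"dy": 0,"dz": 0.5,"hand": -0.3},
    {"ax": 0,"ay": 0,"az": 0,"dx": 0,"dy": 0,"dz": 1,"hand": -0.3},
    {"ax": 0,"ay": 0,"az": 0,"dx": 0,"dy": 0,"dz": 1.5,"hand": -0.3}
  ]
}}

```text
t: 10.05
ee_pos: [0.6465, 0.135, 0.1743]
orientation: [-0.096, -0.7, -0.096, 0.701]
contact_force: [-0.5, 0.6, -0.3]
grip_width: 0.057
```

Call:
{"method": "carry_out", "body": {
  "commands": [
    {"ax": 0,"ay": 0,"az": 0,"dx": 0,"dy": 0,"dz": 2,"hand": -0.3},
    {"ax": 0,"ay": 0,"az": 0,"dx": 0,"dy": 0,"dz": 3,"hand": -0.3},
    {"ax": 0,"ay": 0,"az": 0,"dx": 0,"dy": 0,"dz": 3,"hand": -0.3},
    {"ax": 0,"ay": 0,"az": 0,"dx": -1,"dy": 0,"dz": 3,"hand": -0.3},
    {"ax": 0,"ay": 0,"az": 0,"dx": -2,"dy": 0,"dz": 2,"hand": -0.3},
    {"ax": 0,"ay": 0,"az": 0,"dx": -3,"dy": 0,"dz": 0,"hand": -0.3},
    {"ax": 0,"ay": 0,"az": 0,"dx": -3,"dy": 0,"dz": 0,"hand": -0.3},
    {"ax": 0,"ay": 0,"az": 0,"dx": -3,"dy": 0,"dz": 0,"hand": -0.3},
    {"ax": 0,"ay": 0,"az": 0,"dx": -3,"dy": 0,"dz": 0,"hand": -0.3},
    {"ax": 0,"ay": 0,"az": 0,"dx": 0,"dy": 0,"dz": 0,"hand": -0.3}
  ]
}}

```text
t: 10.88
ee_pos: [0.4924, 0.1348, 0.3052]
orientation: [-0.096, -0.7, -0.096, 0.701]
contact_force: [0.8, 1.3, 0.3]
grip_width: 0.0571
```

```bash
python3 - <<'E'
from look import *
st()
p=capture("wrist");save(p,"w4");q=capture("top");save(q,"t4")
a=p["image"];b=cv2.resize(q["image"][90:250,60:300],None,fx=1.66,fy=1.66);c=np.zeros((384,400,3),np.uint8);c[:b.shape[0],:b.shape[1]]=b[:, :400]
cv2.imwrite("pics/c4.png",cv2.resize(np.hstack([a,c]),None,fx=.87,fy=.87))
E
```

```text
t 10.8833 p [0.4924 0.1348 0.3052] yawY -74.4 X [-0.002 -0.    -1.   ] w 0.0571 F [0.8 1.3 0.3]
```

View pics/c4.png

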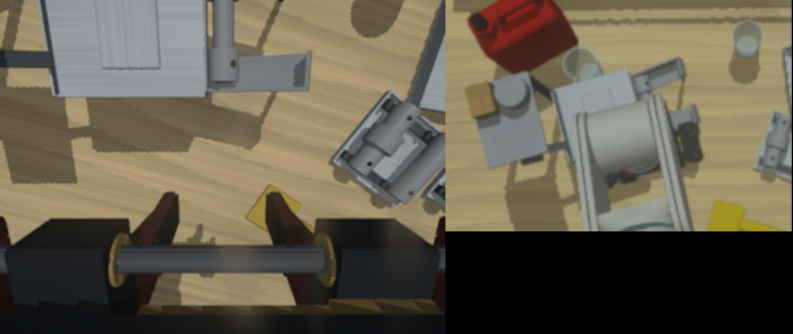

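The waisted spanner lies across the rails against the flap, with its near end at (225,75) in the left view. Next I tilt the tool about 55°, retreating toward the robot, then approach the lever with the jaws shut.

Call:
{"method": "carry_out", "body": {
  "commands": [
    {"ax": 0.247,"ay": -0.883,"az": 0,"dx": -2,"dy": 0.5,"dz": 0,"hand": 1},
    {"ax": 0.247,"ay": -0.883,"az": 0,"dx": -2,"dy": 2,"dz": 0,"hand": 1},
    {"ax": 0.247,"ay": -0.883,"az": 0,"dx": -2,"dy": 3,"dz": 0,"hand": 1},
    {"ax": 0.247,"ay": -0.883,"az": 0,"dx": -1,"dy": 3,"dz": 0,"hand": 1},
    {"ax": 0.247,"ay": -0.883,"az": 0,"dx": -1,"dy": 3,"dz": 0,"hand": 1},
    {"ax": 0.247,"ay": -0.883,"az": 0,"dx": -1,"dy": 3,"dz": -1,"hand": 1},
    {"ax": 0.247,"ay": -0.883,"az": 0,"dx": 0,"dy": 3,"dz": -1,"hand": 1},
    {"ax": 0.247,"ay": -0.883,"az": 0,"dx": 0,"dy": 3,"dz": -1,"hand": 1},
    {"ax": 0.247,"ay": -0.883,"az": 0,"dx": 0,"dy": 2,"dz": -1,"hand": 1},
    {"ax": 0.247,"ay": -0.883,"az": 0,"dx": 0,"dy": 0,"dz": -1,"hand": 1}
  ]
}}

```text
t: 11.82
ee_pos: [0.4547, 0.2908, 0.3238]
orientation: [0.054, 0.905, 0.166, -0.387]
contact_force: [0.8, -0.3, 0.6]
grip_width: 0.0005
```

```bash
cat > lev.py <<'E'
from look import *
s,M=st()
o=np.array([.6067,.2739]);a=np.radians(15.6);ex=np.array([np.cos(a),np.sin(a)]);ey=np.array([-np.sin(a),np.cos(a)])
tb=lambda p:np.r_[(p[:2]-o)@ex,(p[:2]-o)@ey,p[2]].round(4)
p=s["ee_pos"];tip=p+.025*M[:,0];low=min((tip+.010*k*M[:,2] for k in(1,-1)),key=lambda v:v[2])
print("bin: tcp",tb(p),"tip",tb(tip),"low corner",tb(low));d=M[:,0]
print("dirX bin",np.r_[d[:2]@ex,d[:2]@ey,d[2]].round(3),"Y",np.r_[M[:2,1]@ex,M[:2,1]@ey,M[2,1]].round(3),"q",s["q"].round(2))
E
python3 - <<'E'
from lev import *
c=capture("wrist");save(c,"w5");cs=capture("side");save(cs,"s5")
for pic,n in((c,"w"),(cs,"s")):
    for l,z in dict(lever_pad=.172,shelf_edge=.26).items():
        for m in mark_of(l,pic)[:1]:
            u,v=m["position"];print(n,l,round(m["conf"],2),[round(u),round(v)],tb(world(pic,u,v,z)))
cv2.imwrite("pics/c5.png",np.hstack([cv2.resize(c["image"],(400,300)),cv2.resize(cs["image"][180:330,50:250],(400,300))]))
# shelf edge and pad heights from wrist depth
W=cloud(c).reshape(-1,3);B=np.c_[(W[:,:2]-o)@ex,(W[:,:2]-o)@ey,W[:,2]]
P=B[(B[:,0]>-.08)&(B[:,0]<.0)&(B[:,1]>.10)&(B[:,1]<.18)&(B[:,2]>.15)&(B[:,2]<.21)];print("pad",len(P),*(np.percentile(P,[2,50,98],axis=0).round(3) if len(P) else []))
E
```

```text
t 11.8167 p [0.4547 0.2908 0.3238] yawY -69.9 X [ 0.645  0.259 -0.719] w 0.0005 F [ 0.8 -0.3  0.6]
bin: tcp [-0.1418  0.0571  0.3238] tip [-0.1245  0.059   0.3058] low corner [-0.1317  0.0587  0.2989]
dirX bin [ 0.691  0.076 -0.719] Y [ 0.078 -0.996 -0.031] q [ 0.64 -0.    2.2  -0.75  0.26  2.54]
w lever_pad 0.79 [186, 208] [-0.0456  0.1445  0.172 ]
w shelf_edge 0.66 [161, 186] [-0.069   0.1407  0.26  ]
s shelf_edge 0.7 [156, 255] [-0.0652  0.1467  0.26  ]
pad 1710 [-0.062  0.103  0.16 ] [-0.043  0.138  0.169] [-0.021  0.163  0.175]
```

View pics/c5.png

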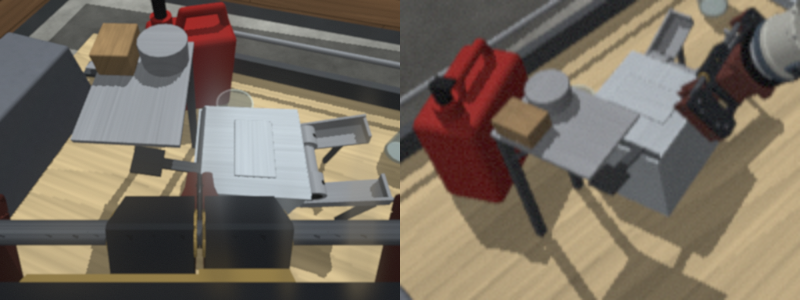

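```bash
python3 - <<'E'
from lev import *
E=lambda ax,q:R.from_euler(ax,q).as_matrix()
def fk(q):return E("z",q[0])@E("y",q[1]+q[2])@E("z",q[3])@E("y",q[4])@E("z",q[5])
q=s["q"];C=fk(q).T@M
q0=[-1.255,.423,1.63,0,1.089,-.019];w=[-0.11728329,-0.69714114,-0.1183478,0.69730385]
M0=R.from_quat(w[1:]+w[:1]).as_matrix();C0=fk(q0).T@M0
print(C.round(3).tolist(),C0.round(3).tolist())
C=C0.round()
X=np.r_[ex,0];Y=np.r_[ey,0];Z=np.array([0,0,1.])
for q1 in(.7,.8):
  for q23 in(2.1,2.3,2.5):
    for t in(40,47,55):
      t=np.radians(t)
      for sgn in(1,-1):
        d=np.sin(t)*X-np.cos(t)*Z;yy=-sgn*Y
        T=np.c_[d,yy,np.cross(d,yy)]
        A=E("y",-q23)@E("z",-q1)@T@C.T
        e=R.from_matrix(A).as_euler("ZYZ")
        print(q1,q23,round(np.degrees(t)),sgn,e.round(2))
E
```

```text
t 12.1167 p [0.4528 0.2868 0.3217] yawY -70.4 X [ 0.643  0.252 -0.723] w 0.0002 F [ 0.2 -0.5  0.3]
bin: tcp [-0.1447  0.0538  0.3217] tip [-0.1276  0.0556  0.3036] low corner [-0.1348  0.0553  0.2967]
dirX bin [ 0.687  0.07  -0.723] Y [ 0.07  -0.997 -0.03 ] q [ 0.64 -0.    2.2  -0.75  0.27  2.54]
[[0.0, -1.0, -0.0], [-0.0, 0.0, -1.0], [1.0, 0.0, -0.0]] [[0.001, -1.0, 0.0], [0.0, -0.0, -1.0], [1.0, 0.001, 0.0]]
0.7 2.1 40 1 [-0.63  0.47  2.48]
0.7 2.1 40 -1 [-0.63  0.47 -0.66]
0.7 2.1 47 1 [-0.88  0.41  2.71]
0.7 2.1 47 -1 [-0.88  0.41 -0.44]
0.7 2.1 55 1 [-1.23  0.37  3.04]
0.7 2.1 55 -1 [-1.23  0.37 -0.1 ]
0.7 2.3 40 1 [-0.97  0.33  2.85]
0.7 2.3 40 -1 [-0.97  0.33 -0.29]
0.7 2.3 47 1 [-1.36  0.32 -3.06]
0.7 2.3 47 -1 [-1.36  0.32  0.08]
0.7 2.3 55 1 [-1.77  0.35 -2.67]
0.7 2.3 55 -1 [-1.77  0.35  0.47]
0.7 2.5 40 1 [-1.61  0.27 -2.77]
0.7 2.5 40 -1 [-1.61  0.27  0.38]
0.7 2.5 47 1 [-1.96  0.33 -2.43]
0.7 2.5 47 -1 [-1.96  0.33  0.71]
0.7 2.5 55 1 [-2.21  0.44 -2.2 ]
0.7 2.5 55 -1 [-2.21  0.44  0.95]
0.8 2.1 40 1 [-0.7   0.52  2.63]
0.8 2.1 40 -1 [-0.7   0.52 -0.52]
0.8 2.1 47 1 [-0.94  0.47  2.83]
0.8 2.1 47 -1 [-0.94  0.47 -0.31]
0.8 2.1 55 1 [-1.25  0.45  3.11]
0.8 2.1 55 -1 [-1.25  0.45 -0.03]
0.8 2.3 40 1 [-1.01  0.39  2.97]
0.8 2.3 40 -1 [-1.01  0.39 -0.17]
0.8 2.3 47 1 [-1.34  0.39 -3.01]
0.8 2.3 47 -1 [-1.34  0.39  0.13]
0.8 2.3 55 1 [-1.68  0.43 -2.7 ]
0.8 2.3 55 -1 [-1.68  0.43  0.44]
0.8 2.5 40 1 [-1.53  0.33 -2.77]
0.8 2.5 40 -1 [-1.53  0.33  0.38]
0.8 2.5 47 1 [-1.83  0.39 -2.48]
0.8 2.5 47 -1 [-1.83  0.39  0.66]
0.8 2.5 55 1 [-2.07  0.49 -2.27]
0.8 2.5 55 -1 [-2.07  0.49  0.87]
```

Call:
{"method": "carry_out", "body": {
  "commands": [
    {"ax": -0.64,"ay": -0.25,"az": 0.72,"dx": -0.6,"dy": 0.8,"dz": 0,"hand": 1},
    {"ax": -0.64,"ay": -0.25,"az": 0.72,"dx": -0.6,"dy": 0.8,"dz": 0,"hand": 1},
    {"ax": -0.64,"ay": -0.25,"az": 0.72,"dx": -0.6,"dy": 0.8,"dz": 0,"hand": 1},
    {"ax": -0.64,"ay": -0.25,"az": 0.72,"dx": -0.6,"dy": 0.8,"dz": 0,"hand": 1},
    {"ax": -0.64,"ay": -0.25,"az": 0.72,"dx": -0.6,"dy": 0.8,"dz": 0,"hand": 1},
    {"ax": -0.64,"ay": -0.25,"az": 0.72,"dx": -0.6,"dy": 0.8,"dz": 0,"hand": 1},
    {"ax": -0.64,"ay": -0.25,"az": 0.72,"dx": -0.6,"dy": 0.8,"dz": 0,"hand": 1},
    {"ax": -0.64,"ay": -0.25,"az": 0.72,"dx": -0.6,"dy": 0.8,"dz": 0,"hand": 1},
    {"ax": -0.64,"ay": -0.25,"az": 0.72,"dx": -0.6,"dy": 0.8,"dz": 0,"hand": 1},
    {"ax": -0.64,"ay": -0.25,"az": 0.72,"dx": -0.6,"dy": 0.8,"dz": 0,"hand": 1}
  ]
}}

```text
t: 12.95
ee_pos: [0.3919, 0.3676, 0.3216]
orientation: [0.499, 0.756, 0.336, -0.257]
contact_force: [0.1, 0.4, -0.4]
grip_width: 0.0005
```

Call:
{"method": "carry_out", "body": {
  "commands": [
    {"ax": -0.64,"ay": -0.25,"az": 0.72,"dx": 0,"dy": 0,"dz": 0,"hand": 1},
    {"ax": -0.64,"ay": -0.25,"az": 0.72,"dx": 0,"dy": 0,"dz": 0,"hand": 1},
    {"ax": -0.64,"ay": -0.25,"az": 0.72,"dx": 0,"dy": 0,"dz": 0,"hand": 1},
    {"ax": -0.64,"ay": -0.25,"az": 0.72,"dx": 0,"dy": 0,"dz": 0,"hand": 1},
    {"ax": -0.64,"ay": -0.25,"az": 0.72,"dx": 0,"dy": 0,"dz": 0,"hand": 1},
    {"ax": -0.64,"ay": -0.25,"az": 0.72,"dx": 0,"dy": 0,"dz": 0,"hand": 1},
    {"ax": -0.64,"ay": -0.25,"az": 0.72,"dx": 0,"dy": 0,"dz": 0,"hand": 1},
    {"ax": -0.64,"ay": -0.25,"az": 0.72,"dx": 0,"dy": 0,"dz": 0,"hand": 1},
    {"ax": -0.64,"ay": -0.25,"az": 0.72,"dx": 0,"dy": 0,"dz": 0,"hand": 1},
    {"ax": -0.64,"ay": -0.25,"az": 0.72,"dx": 0,"dy": 0,"dz": 0,"hand": 1}
  ]
}}

```text
t: 13.78
ee_pos: [0.3923, 0.3672, 0.3216]
orientation: [0.809, 0.407, 0.419, -0.057]
contact_force: [-0.3, 0.3, 0.9]
grip_width: 0.0008
```

```bash
python3 lev.py
```

```text
t 13.7833 p [0.3923 0.3672 0.3216] yawY 56.8 X [ 0.642  0.25  -0.725] w 0.0008 F [-0.3  0.3  0.9]
bin: tcp [-0.1815  0.1475  0.3216] tip [-0.1643  0.1492  0.3034] low corner [-0.1685  0.1577  0.3003]
dirX bin [ 0.685  0.068 -0.725] Y [0.595 0.521 0.612] q [ 0.92  0.03  2.17 -0.98  0.45  0.87]
```

Call:
{"method": "carry_out", "body": {
  "commands": [
    {"ax": -0.64,"ay": -0.25,"az": 0.62,"dx": 0,"dy": 0,"dz": 0,"hand": 1},
    {"ax": -0.64,"ay": -0.25,"az": 0.62,"dx": 0,"dy": 0,"dz": 0,"hand": 1},
    {"ax": -0.64,"ay": -0.25,"az": 0.62,"dx": 0,"dy": 0,"dz": 0,"hand": 1},
    {"ax": -0.64,"ay": -0.24,"az": 0.62,"dx": 0,"dy": 0,"dz": -0.6,"hand": 1},
    {"ax": -0.65,"ay": -0.23,"az": 0.62,"dx": 1,"dy": 0.2,"dz": -1,"hand": 1},
    {"ax": -0.65,"ay": -0.22,"az": 0.62,"dx": 1,"dy": 0.2,"dz": -1.4,"hand": 1},
    {"ax": -0.65,"ay": -0.21,"az": 0.62,"dx": 1,"dy": 0.2,"dz": -1.4,"hand": 1},
    {"ax": -0.65,"ay": -0.2,"az": 0.62,"dx": 1,"dy": 0.2,"dz": -1.4,"hand": 1},
    {"ax": -0.65,"ay": -0.2,"az": 0.62,"dx": 1,"dy": 0.2,"dz": -1.4,"hand": 1},
    {"ax": -0.3,"ay": -0.1,"az": 0.3,"dx": 1,"dy": 0.3,"dz": -1.4,"hand": 1}
  ]
}}

```text
t: 14.62
ee_pos: [0.4532, 0.3829, 0.2453]
orientation: [0.91, -0.005, 0.402, 0.103]
contact_force: [-0.1, 0.4, 0.4]
grip_width: 0.0007
```

```bash
python3 lev.py
```

```text
t 14.6167 p [0.4532 0.3829 0.2453] yawY 101.1 X [ 0.656  0.183 -0.732] w 0.0007 F [-0.1  0.4  0.4]
bin: tcp [-0.1185  0.1463  0.2453] tip [-0.1015  0.1463  0.2269] low corner [-0.1088  0.1473  0.2202]
dirX bin [ 0.681 -0.    -0.732] Y [0.079 0.994 0.073] q [ 0.86  0.26  2.12 -1.31  0.4   0.28]
```

```bash
cat > ik.py <<'E'
from lev import *
from scipy.optimize import least_squares
E=lambda ax,q:R.from_euler(ax,q).as_matrix()
C=np.array([[0,-1,0],[0,0,-1],[1,0,0.]])
def fkR(q):return E("z",q[0])@E("y",q[1]+q[2])@E("z",q[3])@E("y",q[4])@E("z",q[5])@C
def fkp(q,L):
    h,a,b,t,e=L;r=a*np.sin(q[1])+b*np.sin(q[1]+q[2])+e;z=h+a*np.cos(q[1])+b*np.cos(q[1]+q[2])
    return np.array([r*np.cos(q[0]),r*np.sin(q[0]),z])+t*fkR(q)[:,0]
D=[([-1.25500173,.423085498,1.62990412,-5.2e-06,1.08860752,-.01902],[.20537644,-.59027196,.2476825]),([.64,0,2.2,-.75,.27,2.54],[.4528,.2868,.3217]),([.92,.03,2.17,-.98,.45,.87],[.3923,.3672,.3216]),(s["q"],s["ee_pos"])]
L=least_squares(lambda L:np.concatenate([fkp(q,L)-p for q,p in D]),[.2,.5,.5,.2,0]).x
LO=np.array([-3,-.9,.09,-1.31,.11,-2.54]);HI=np.array([3,2.11,2.58,4.45,2.69,2.54])
def ik(p,T,q0):
    f=lambda q:np.r_[(fkp(q,L)-p)*10,(fkR(q)-T).ravel()]
    r=least_squares(f,np.clip(q0,LO-2,HI+2));return r.x,abs(r.fun).max()
def tool(t,az,sgn=1):
    t=np.radians(t);b=np.radians(az);X=np.r_[np.cos(b),np.sin(b),0];Y=sgn*np.r_[-np.sin(b),np.cos(b),0]
    d=np.sin(t)*X-np.cos(t)*np.r_[0,0,1];return np.c_[d,Y,np.cross(d,Y)]
B=lambda v:np.r_[o+v[0]*ex+v[1]*ey,v[2]]
E
python3 - <<'E'
from ik import *
print("L",L.round(3),[np.round(fkp(q,L)-p,3) for q,p in D])
for t in(32,36,40,44):
  for az in(15.6,20,25,30):
    T=tool(t,az)
    for z in(.172,.138):
      # low corner at bin(-.057,.144,z)
      lowc=B([-.057,.144,z]);tip=lowc-.01*min((T[:,2],-T[:,2]),key=lambda v:v[2])
      q,e=ik(tip-.025*T[:,0],T,s["q"]);print(t,az,z,q.round(2),round(e,3))
E
```

```text
t 14.6167 p [0.4532 0.3829 0.2453] yawY 101.1 X [ 0.656  0.183 -0.732] w 0.0007 F [-0.1  0.4  0.4]
bin: tcp [-0.1185  0.1463  0.2453] tip [-0.1015  0.1463  0.2269] low corner [-0.1088  0.1473  0.2202]
dirX bin [ 0.681 -0.    -0.732] Y [0.079 0.994 0.073] q [ 0.86  0.26  2.12 -1.31  0.4   0.28]
L [0.212 0.54  0.429 0.249 0.019] [array([-0.013,  0.   ,  0.009]), array([ 0.   , -0.006, -0.003]), array([-0.001, -0.002, -0.003]), array([ 0.005,  0.009, -0.003])]
32 15.6 0.172 [ 0.76  0.38  1.97 -0.74  0.37 -0.44] 0.0
32 15.6 0.138 [ 0.76  0.43  2.   -0.9   0.32 -0.27] 0.0
32 20 0.172 [ 0.74  0.38  1.98 -0.68  0.33 -0.58] 0.0
32 20 0.138 [ 0.74  0.43  2.01 -0.86  0.27 -0.4 ] 0.0
32 25 0.172 [ 0.72  0.37  1.99 -0.56  0.28 -0.79] 0.0
32 25 0.138 [ 0.72  0.42  2.02 -0.76  0.22 -0.59] 0.0
32 30 0.172 [ 0.69  0.37  2.   -0.39  0.24 -1.05] 0.0
32 30 0.138 [ 0.69  0.42  2.03 -0.56  0.17 -0.87] 0.0
36 15.6 0.172 [ 0.77  0.38  2.01 -1.02  0.34 -0.16] 0.0
36 15.6 0.138 [ 0.77  0.43  2.04 -1.24  0.3   0.07] 0.0
36 20 0.172 [ 0.75  0.37  2.03 -0.99  0.28 -0.27] 0.0
36 20 0.138 [ 0.75  0.43  2.05 -1.27
[... 405 characters left out ...]
 0.138 [ 0.76  0.43  2.1  -1.7   0.26  0.46] 0.0
40 25 0.172 [ 0.74  0.36  2.08 -1.45  0.19  0.11] 0.0
40 25 0.138 [ 0.74  0.42  2.11 -1.88  0.2   0.55] 0.0
40 30 0.172 [ 0.71  0.36  2.09 -1.52  0.12  0.09] 0.0
40 30 0.138 [ 0.71  0.42  2.12 -2.17  0.14  0.74] 0.0
44 15.6 0.172 [ 0.8   0.38  2.1  -1.65  0.36  0.48] 0.0
44 15.6 0.138 [ 0.8   0.44  2.12 -1.86  0.38  0.71] 0.0
44 20 0.172 [ 0.78  0.37  2.11 -1.77  0.3   0.53] 0.0
44 20 0.138 [ 0.78  0.43  2.14 -2.02  0.33  0.79] 0.0
44 25 0.172 [ 0.74  0.36  2.12 -1.96  0.23  0.63] 0.0
44 25 0.138 [ 0.74  0.43  2.15 -2.25  0.28  0.93] 0.0
44 30 0.172 [ 0.71  0.36  2.13 -2.26  0.17  0.83] 0.0
44 30 0.138 [ 0.71  0.42  2.16 -2.55  0.23  1.13] 0.0
```

Call:
{"method": "carry_out", "body": {
  "commands": [
    {"ax": 0.1,"ay": 0.5,"az": 0,"dx": -1,"dy": -0.3,"dz": 1,"hand": 1},
    {"ax": 0.1,"ay": 0.5,"az": 0,"dx": -1,"dy": -0.3,"dz": 1,"hand": 1},
    {"ax": 0,"ay": 0,"az": 0,"dx": -1,"dy": -0.3,"dz": 1,"hand": 1},
    {"ax": 0,"ay": 0,"az": 0,"dx": -1,"dy": -0.3,"dz": 1,"hand": 1},
    {"ax": 0,"ay": 0,"az": 0,"dx": -1,"dy": -0.3,"dz": 1,"hand": 1},
    {"ax": 0,"ay": 0,"az": 0,"dx": -1,"dy": -0.3,"dz": 1,"hand": 1},
    {"ax": 0,"ay": 0,"az": 0,"dx": 0,"dy": 0,"dz": 1,"hand": 1},
    {"ax": 0,"ay": 0,"az": 0,"dx": 0,"dy": 0,"dz": 1,"hand": 1},
    {"ax": 0,"ay": 0,"az": 0,"dx": 0,"dy": 0,"dz": 0,"hand": 1},
    {"ax": 0,"ay": 0,"az": 0,"dx": 0,"dy": 0,"dz": 0,"hand": 1}
  ]
}}

```text
t: 15.45
ee_pos: [0.397, 0.3655, 0.3231]
orientation: [0.892, 0.009, 0.439, 0.105]
contact_force: [-0.6, -0.2, 0.2]
grip_width: 0.0006
```

```bash
cat > sim.py <<'E'
from ik import *
def sim(ax,n,q=None,p=None):
    q=s["q"] if q is None else q;T=fkR(q);p=fkp(q,L) if p is None else p
    ax=np.array(ax)*np.radians(6)
    for i in range(n):
        T=R.from_rotvec(ax).as_matrix()@T;q,e=ik(p,T,q)
        if i%10==9 or i==n-1:print(i+1,q.round(2),"e",round(e,3),"bindir",np.r_[T[:2,0]@ex,T[:2,0]@ey,T[2,0]].round(2),"Y",np.r_[T[:2,1]@ex,T[:2,1]@ey,T[2,1]].round(2))
    return q
E
python3 - <<'E'
from sim import *
q=s["q"];f=fkR(np.r_[q[:3],0,0,0])[:,0];print("f",f.round(3))
sim(f,54)
print("tgt")
for t in(50,53,56):
    for z in(.172,.138):
      T=tool(t,15.6);lowc=B([-.057,.144,z]);tip=lowc-.01*min((T[:,2],-T[:,2]),key=lambda v:v[2])
      q,e=ik(tip-.025*T[:,0],T,[.8,.4,2.1,4.2,.4,.7]);print(t,z,q.round(2),round(e,3))
T=tool(53,15.6);print(ik(s["ee_pos"],T,[.8,.1,2.1,4.2,.4,.7]))
E
```

```text
t 15.45 p [0.397  0.3655 0.3231] yawY 100.4 X [ 0.592  0.195 -0.782] w 0.0006 F [-0.6 -0.2  0.2]
bin: tcp [-0.1774  0.1447  0.3231] tip [-0.1618  0.1454  0.3036] low corner [-0.1696  0.1468  0.2974]
dirX bin [ 0.623  0.029 -0.782] Y [0.091 0.99  0.109] q [ 0.91  0.04  2.11 -0.75  0.53 -0.24]
f [ 0.518  0.659 -0.546]
10 [ 0.62  0.07  2.    0.44  0.7  -0.59] e 0.0 bindir [ 0.28  0.39 -0.88] Y [0.73 0.51 0.46]
20 [ 0.39  0.14  2.18  1.33  0.89 -0.64] e 0.0 bindir [ 0.24  0.79 -0.57] Y [ 0.97 -0.24  0.08]
30 [ 0.39  0.25  2.54  2.2   1.2  -0.57] e 0.0 bindir [ 0.54  0.83 -0.16] Y [ 0.58 -0.5  -0.65]
40 [0.74 0.29 2.73 3.12 1.39 0.01] e 0.0 bindir [ 0.88  0.46 -0.06] Y [-0.06 -0.02 -1.  ]
50 [1.01 0.1  2.45 4.12 0.77 0.31] e 0.0 bindir [ 0.92  0.06 -0.38] Y [-0.3   0.72 -0.62]
54 [1.01 0.06 2.3  4.63 0.6  0.16] e 0.0 bindir [ 0.83 -0.01 -0.55] Y [-0.21  0.92 -0.33]
tgt
50 0.172 [0.82 0.4  2.26 4.1  0.51 1.05] 0.0
50 0.138 [0.82 0.47 2.3  3.95 0.58 1.22] 0.0
53 0.172 [0.83 0.42 2.29 4.01 0.59 1.16] 0.0
53 0.138 [0.83 0.49 2.33 3.89 0.67 1.3 ] 0.0
56 0.172 [0.84 0.43 2.33 3.94 0.68 1.24] 0.0
56 0.138 [0.84 0.52 2.37 3.84 0.77 1.37] 0.0
(array([0.98491288, 0.04893682, 2.25704186, 4.79087686, 0.55129189,
       0.3874899 ]), np.float64(1.6653345369377348e-15))
```

```bash
python3 - <<'E'
from sim import *
q=s["q"].copy();f=fkR(np.r_[q[:3],0,0,0])[:,0];p0=fkp(q,L);off=s["ee_pos"]-p0
for k in range(0,50,5):
    q2=s["q"].copy();q2[3]+=np.radians(6*(k+5));p1=fkp(q2,L);T=fkR(q2)
    print(k+5,"per-row cm",((p1-p0)*20).round(2),"q4",q2[3].round(2),"tcp bin",tb(p1+off),"tip",tb(p1+off+.025*T[:,0]),"body ends z/x",[tb(p1-.055*T[:,0]+s_*.089*T[:,1]).tolist() for s_ in(1,-1)]);p0=p1
q2[5]+=1.35;T=fkR(q2);print("end dir",np.r_[T[:2,0]@ex,T[:2,0]@ey,T[2,0]].round(2),"Y",np.r_[T[:2,1]@ex,T[:2,1]@ey,T[2,1]].round(2))
for x,z in((-.12,.235),(-.10,.21),(-.15,.235),(-.15,.26)):
    print(x,z,[ik(B([x,.144,z]),tool(t,15.6),[.8,.1,2.1,4.2,.4,.7])[0].round(2)[3:] for t in (50,54,58)])
E
```

```text
t 15.45 p [0.397  0.3655 0.3231] yawY 100.4 X [ 0.592  0.195 -0.782] w 0.0006 F [-0.6 -0.2  0.2]
bin: tcp [-0.1774  0.1447  0.3231] tip [-0.1618  0.1454  0.3036] low corner [-0.1696  0.1468  0.2974]
dirX bin [ 0.623  0.029 -0.782] Y [0.091 0.99  0.109] q [ 0.91  0.04  2.11 -0.75  0.53 -0.24]
5 per-row cm [-1.1   0.45 -0.51] q4 -0.23 tcp bin [-0.2245  0.181   0.2977] tip [-0.2137  0.1854  0.2756] body ends z/x [[-0.214, 0.2444, 0.3786], [-0.2888, 0.0969, 0.3127]]
10 per-row cm [-1.    0.82  0.04] q4 0.3 tcp bin [-0.2617  0.2339  0.2997] tip [-0.2547  0.2437  0.2778] body ends z/x [[-0.2157, 0.2572, 0.3882], [-0.3449, 0.1663, 0.3062]]
15 per-row cm [-0.63  0.97  0.58] q4 0.82 tcp bin [-0.279   0.2892  0.3286] tip [-0.2737  0.3046  0.3096] body ends z/x [[-0.2112, 0.2655, 0.4012], [-0.3762, 0.2439, 0.3379]]
20 per-row cm [-0.09  0.86  0.96] q4 1.35 tcp bin [-0.2717  0.3321  0.3765] tip [-0.2657  0.3518  0.3623] body ends z/x [[-0.2019, 0.2671, 0.4142], [-0.3743, 0.3089, 0.3994]]
25 per-row cm [0.47 0.53 1.08] q4 1.87 tcp bin [-0.2419  0.351   0.4307] tip [-0.2329  0.3727  0.422 ] body e
[... 648 characters left out ...]
4  0.4712] tip [-0.072   0.2024  0.4666] body ends z/x [[-0.1747, 0.2153, 0.4009], [-0.1282, 0.15, 0.5598]]
50 per-row cm [ 0.09 -0.86 -0.96] q4 4.49 tcp bin [-0.1031  0.1536  0.4232] tip [-0.08    0.1552  0.4139] body ends z/x [[-0.184, 0.2137, 0.3879], [-0.1301, 0.085, 0.4983]]
end dir [ 0.92  0.06 -0.38] Y [0.16 0.83 0.54]
-0.12 0.235 [array([4.33, 0.49, 0.86]), array([4.17, 0.59, 1.02]), array([4.06, 0.69, 1.15])]
-0.1 0.21 [array([4.17, 0.52, 1.  ]), array([4.05, 0.62, 1.15]), array([3.96, 0.73, 1.25])]
-0.15 0.235 [array([4.34, 0.52, 0.89]), array([4.19, 0.62, 1.05]), array([4.09, 0.72, 1.17])]
-0.15 0.26 [array([4.5 , 0.5 , 0.69]), array([4.33, 0.57, 0.88]), array([4.2 , 0.67, 1.03])]
```

```bash
python3 - <<'E'
from h import *
for n in("top1","s5"):
    W=cloud(np.load(n+".npz")).reshape(-1,3)
    P=W[(W[:,1]>.4)&(W[:,1]<1.5)&(W[:,0]<.48)&(W[:,2]>.04)];print(n,len(P),np.percentile(P,[0.5,5,50,95,99.5],axis=0).round(3).tolist())
E
```

```text
top1 1517 [[0.378, 0.676, 0.042], [0.381, 0.678, 0.056], [0.43, 0.686, 0.156], [0.476, 0.74, 0.163], [0.48, 0.748, 0.165]]
s5 825 [[0.387, 0.679, 0.154], [0.402, 0.681, 0.156], [0.45, 0.705, 0.16], [0.477, 0.749, 0.163], [0.48, 0.762, 0.165]]
```

Call:
{"method": "carry_out", "body": {
  "commands": [
    {"ax": 0.52,"ay": 0.66,"az": -0.55,"dx": -1.1,"dy": 0.45,"dz": -0.5,"hand": 1},
    {"ax": 0.52,"ay": 0.66,"az": -0.55,"dx": -1.1,"dy": 0.45,"dz": -0.5,"hand": 1},
    {"ax": 0.52,"ay": 0.66,"az": -0.55,"dx": -1.1,"dy": 0.45,"dz": -0.5,"hand": 1},
    {"ax": 0.52,"ay": 0.66,"az": -0.55,"dx": -1.1,"dy": 0.45,"dz": -0.5,"hand": 1},
    {"ax": 0.52,"ay": 0.66,"az": -0.55,"dx": -1.1,"dy": 0.45,"dz": -0.5,"hand": 1},
    {"ax": 0.52,"ay": 0.66,"az": -0.55,"dx": -1,"dy": 0.8,"dz": 0,"hand": 1},
    {"ax": 0.52,"ay": 0.66,"az": -0.55,"dx": -1,"dy": 0.8,"dz": 0,"hand": 1},
    {"ax": 0.52,"ay": 0.66,"az": -0.55,"dx": -1,"dy": 0.8,"dz": 0,"hand": 1},
    {"ax": 0.52,"ay": 0.66,"az": -0.55,"dx": -1,"dy": 0.8,"dz": 0,"hand": 1},
    {"ax": 0.52,"ay": 0.66,"az": -0.55,"dx": -1,"dy": 0.8,"dz": 0,"hand": 1}
  ]
}}

```text
t: 16.28
ee_pos: [0.2915, 0.4278, 0.2969]
orientation: [0.651, 0.396, 0.646, -0.045]
contact_force: [-1.0, 0.3, 0.3]
grip_width: 0.0002
```

Call:
{"method": "carry_out", "body": {
  "commands": [
    {"ax": 0.52,"ay": 0.66,"az": -0.55,"dx": -0.6,"dy": 1,"dz": 0.6,"hand": 1},
    {"ax": 0.52,"ay": 0.66,"az": -0.55,"dx": -0.6,"dy": 1,"dz": 0.6,"hand": 1},
    {"ax": 0.52,"ay": 0.66,"az": -0.55,"dx": -0.6,"dy": 1,"dz": 0.6,"hand": 1},
    {"ax": 0.52,"ay": 0.66,"az": -0.55,"dx": -0.6,"dy": 1,"dz": 0.6,"hand": 1},
    {"ax": 0.52,"ay": 0.66,"az": -0.55,"dx": -0.6,"dy": 1,"dz": 0.6,"hand": 1},
    {"ax": 0.52,"ay": 0.66,"az": -0.55,"dx": -0.1,"dy": 0.85,"dz": 0.95,"hand": 1},
    {"ax": 0.52,"ay": 0.66,"az": -0.55,"dx": -0.1,"dy": 0.85,"dz": 0.95,"hand": 1},
    {"ax": 0.52,"ay": 0.66,"az": -0.55,"dx": -0.1,"dy": 0.85,"dz": 0.95,"hand": 1},
    {"ax": 0.52,"ay": 0.66,"az": -0.55,"dx": -0.1,"dy": 0.85,"dz": 0.95,"hand": 1},
    {"ax": 0.52,"ay": 0.66,"az": -0.55,"dx": -0.1,"dy": 0.85,"dz": 0.95,"hand": 1}
  ]
}}

```text
t: 17.12
ee_pos: [0.2571, 0.5201, 0.3744]
orientation: [0.235, 0.675, 0.675, -0.182]
contact_force: [-0.3, 0.4, 0.8]
grip_width: 0.0007
```

```bash
python3 lev.py
```

```text
t 17.1167 p [0.2571 0.5201 0.3744] yawY 1.3 X [ 0.022  0.826 -0.563] w 0.0007 F [-0.3  0.4  0.8]
bin: tcp [-0.2706  0.3311  0.3744] tip [-0.2645  0.3509  0.3603] low corner [-0.2653  0.3453  0.352 ]
dirX bin [ 0.243  0.79  -0.563] Y [ 0.967 -0.246  0.072] q [ 0.82  0.05  2.13  1.37  0.59 -0.31]
```

Tracking as planned. I'll continue the roll.

Call:
{"method": "carry_out", "body": {
  "commands": [
    {"ax": 0.52,"ay": 0.66,"az": -0.55,"dx": 0.5,"dy": 0.5,"dz": 1.1,"hand": 1},
    {"ax": 0.52,"ay": 0.66,"az": -0.55,"dx": 0.5,"dy": 0.5,"dz": 1.1,"hand": 1},
    {"ax": 0.52,"ay": 0.66,"az": -0.55,"dx": 0.5,"dy": 0.5,"dz": 1.1,"hand": 1},
    {"ax": 0.52,"ay": 0.66,"az": -0.55,"dx": 0.5,"dy": 0.5,"dz": 1.1,"hand": 1},
    {"ax": 0.52,"ay": 0.66,"az": -0.55,"dx": 0.5,"dy": 0.5,"dz": 1.1,"hand": 1},
    {"ax": 0.52,"ay": 0.66,"az": -0.55,"dx": 0.9,"dy": 0.05,"dz": 0.9,"hand": 1},
    {"ax": 0.52,"ay": 0.66,"az": -0.55,"dx": 0.9,"dy": 0.05,"dz": 0.9,"hand": 1},
    {"ax": 0.52,"ay": 0.66,"az": -0.55,"dx": 0.9,"dy": 0.05,"dz": 0.9,"hand": 1},
    {"ax": 0.52,"ay": 0.66,"az": -0.55,"dx": 0.9,"dy": 0.05,"dz": 0.9,"hand": 1},
    {"ax": 0.52,"ay": 0.66,"az": -0.55,"dx": 0.9,"dy": 0.05,"dz": 0.9,"hand": 1}
  ]
}}

```text
t: 17.95
ee_pos: [0.3274, 0.5473, 0.4737]
orientation: [-0.244, 0.771, 0.523, -0.269]
contact_force: [-0.2, 0.2, 0.8]
grip_width: 0.0003
```

Call:
{"method": "carry_out", "body": {
  "commands": [
    {"ax": 0.52,"ay": 0.66,"az": -0.55,"dx": 1.1,"dy": -0.45,"dz": 0.5,"hand": 1},
    {"ax": 0.52,"ay": 0.66,"az": -0.55,"dx": 1.1,"dy": -0.45,"dz": 0.5,"hand": 1},
    {"ax": 0.52,"ay": 0.66,"az": -0.55,"dx": 1.1,"dy": -0.45,"dz": 0.5,"hand": 1},
    {"ax": 0.52,"ay": 0.66,"az": -0.55,"dx": 1.1,"dy": -0.45,"dz": 0.5,"hand": 1},
    {"ax": 0.52,"ay": 0.66,"az": -0.55,"dx": 1.1,"dy": -0.45,"dz": 0.5,"hand": 1},
    {"ax": 0.52,"ay": 0.66,"az": -0.55,"dx": 1,"dy": -0.8,"dz": 0,"hand": 1},
    {"ax": 0.52,"ay": 0.66,"az": -0.55,"dx": 1,"dy": -0.8,"dz": 0,"hand": 1},
    {"ax": 0.52,"ay": 0.66,"az": -0.55,"dx": 1,"dy": -0.8,"dz": 0,"hand": 1},
    {"ax": 0.52,"ay": 0.66,"az": -0.55,"dx": 1,"dy": -0.8,"dz": 0,"hand": 1},
    {"ax": 0.52,"ay": 0.66,"az": -0.55,"dx": 1,"dy": -0.8,"dz": 0,"hand": 1}
  ]
}}

```text
t: 18.78
ee_pos: [0.4321, 0.4847, 0.498]
orientation: [-0.658, 0.659, 0.229, -0.284]
contact_force: [-0.1, -0.4, -0.2]
grip_width: 0.0005
```

```bash
python3 - <<'E'
from ik import *
# plan: from here to pre pose
T=tool(55,15.6)
for tgt in ((-.15,.144,.26),(-.13,.144,.235)):
    p=B(tgt);rv=R.from_matrix(T@M.T).as_rotvec()/np.radians(6)
    print("rotvec units",rv.round(2),"shift cm",((p-s["ee_pos"])*100).round(2),ik(p,T,[.8,.1,2.1,4.1,.5,1])[0].round(2))
    Rv=R.from_rotvec(rv*np.radians(6));
    for k in np.linspace(0,1,6):
        q,e=ik(s["ee_pos"]+k*(p-s["ee_pos"]),R.from_rotvec(k*rv*np.radians(6)).as_matrix()@M,s["q"]);print(k,q.round(2))
E
```

```text
t 18.7833 p [0.4321 0.4847 0.498 ] yawY -157.0 X [ 0.734  0.675 -0.074] w 0.0005 F [-0.1 -0.4 -0.2]
bin: tcp [-0.1115  0.25    0.498 ] tip [-0.0893  0.2613  0.4962] low corner [-0.0847  0.2524  0.4959]
dirX bin [ 0.888  0.453 -0.074] Y [-0.078 -0.01  -0.997] q [ 0.89  0.05  2.17  3.4   0.59 -0.18]
rotvec units [10.59 10.68 -8.56] shift cm [ -0.86 -11.24 -23.8 ] [0.97 0.21 2.37 4.3  0.61 0.94]
0.0 [ 0.91  0.05  2.15  3.45  0.58 -0.22]
0.2 [ 0.98  0.09  2.24  3.74  0.73 -0.08]
0.4 [1.03 0.13 2.3  3.96 0.81 0.14]
0.6000000000000001 [1.05 0.16 2.33 4.14 0.81 0.38]
0.8 [1.03 0.19 2.35 4.26 0.74 0.64]
1.0 [0.97 0.21 2.37 4.3  0.61 0.94]
rotvec units [10.59 10.68 -8.56] shift cm [  1.06 -10.7  -26.3 ] [0.94 0.28 2.38 4.16 0.64 1.07]
0.0 [ 0.91  0.05  2.15  3.45  0.58 -0.22]
0.2 [ 0.97  0.1   2.25  3.72  0.74 -0.06]
0.4 [1.01 0.15 2.3  3.92 0.83 0.18]
0.6000000000000001 [1.03 0.2  2.34 4.07 0.83 0.45]
0.8 [1.   0.24 2.36 4.17 0.76 0.74]
1.0 [0.94 0.28 2.38 4.16 0.64 1.07]
```

Call:
{"method": "carry_out", "body": {
  "commands": [
    {"ax": 0.53,"ay": 0.53,"az": -0.43,"dx": -0.4,"dy": -0.5,"dz": -0.8,"hand": 1},
    {"ax": 0.53,"ay": 0.53,"az": -0.43,"dx": -0.4,"dy": -0.6,"dz": -1.2,"hand": 1},
    {"ax": 0.53,"ay": 0.53,"az": -0.43,"dx": -0.4,"dy": -0.6,"dz": -1.2,"hand": 1},
    {"ax": 0.53,"ay": 0.53,"az": -0.43,"dx": -0.4,"dy": -0.6,"dz": -1.2,"hand": 1},
    {"ax": 0.53,"ay": 0.53,"az": -0.43,"dx": -0.4,"dy": -0.6,"dz": -1.2,"hand": 1},
    {"ax": 0.53,"ay": 0.53,"az": -0.43,"dx": 0,"dy": -0.6,"dz": -1.2,"hand": 1},
    {"ax": 0.53,"ay": 0.53,"az": -0.43,"dx": 0,"dy": -0.6,"dz": -1.2,"hand": 1},
    {"ax": 0.53,"ay": 0.53,"az": -0.43,"dx": 0,"dy": -0.6,"dz": -1.2,"hand": 1},
    {"ax": 0.53,"ay": 0.53,"az": -0.43,"dx": 0,"dy": -0.6,"dz": -1.2,"hand": 1},
    {"ax": 0.53,"ay": 0.53,"az": -0.43,"dx": 0,"dy": -0.6,"dz": -1.2,"hand": 1}
  ]
}}

```text
t: 19.62
ee_pos: [0.4115, 0.4259, 0.3821]
orientation: [0.891, -0.391, 0.038, 0.227]
contact_force: [0.4, 0.0, -0.2]
grip_width: 0.0003
```

Call:
{"method": "carry_out", "body": {
  "commands": [
    {"ax": 0.53,"ay": 0.53,"az": -0.43,"dx": 0,"dy": -0.6,"dz": -1.2,"hand": 1},
    {"ax": 0.53,"ay": 0.53,"az": -0.43,"dx": 0,"dy": -0.6,"dz": -1.2,"hand": 1},
    {"ax": 0.53,"ay": 0.53,"az": -0.43,"dx": 0,"dy": -0.6,"dz": -1.2,"hand": 1},
    {"ax": 0.53,"ay": 0.53,"az": -0.43,"dx": 0,"dy": -0.6,"dz": -1.2,"hand": 1},
    {"ax": 0.53,"ay": 0.53,"az": -0.43,"dx": 0,"dy": -0.6,"dz": -1.2,"hand": 1},
    {"ax": 0.53,"ay": 0.53,"az": -0.43,"dx": 0.2,"dy": -0.4,"dz": -1.2,"hand": 1},
    {"ax": 0.53,"ay": 0.53,"az": -0.43,"dx": 0.2,"dy": -0.4,"dz": -1.2,"hand": 1},
    {"ax": 0.53,"ay": 0.53,"az": -0.43,"dx": 0.2,"dy": -0.4,"dz": -1.2,"hand": 1},
    {"ax": 0.53,"ay": 0.53,"az": -0.43,"dx": 0.2,"dy": -0.4,"dz": -1.2,"hand": 1},
    {"ax": 0.53,"ay": 0.53,"az": -0.43,"dx": 0.2,"dy": -0.4,"dz": -1.2,"hand": 1}
  ]
}}

```text
t: 20.45
ee_pos: [0.422, 0.3756, 0.2619]
orientation: [0.946, -0.043, 0.297, 0.125]
contact_force: [0.1, -0.7, 0.6]
grip_width: 0.0005
```

```bash
python3 - <<'E'
from ik import *
T=tool(53,15.6);z=.176
lowc=B([-.057,.144,z]);tip=lowc-.01*min((T[:,2],-T[:,2]),key=lambda v:v[2]);p=tip-.025*T[:,0]
print("tcp tgt",p,tb(p),"rot",(R.from_matrix(T@M.T).as_rotvec()/np.radians(6)).round(2),"shift",((p-s["ee_pos"])*100).round(2))
E
```

```text
t 20.45 p [0.422  0.3756 0.2619] yawY 105.2 X [ 0.793  0.21  -0.572] w 0.0005 F [ 0.1 -0.7  0.6]
bin: tcp [-0.1506  0.1476  0.2619] tip [-0.1301  0.1474  0.2476] low corner [-0.1358  0.1473  0.2394]
dirX bin [ 0.82  -0.01  -0.572] Y [ 0.007  1.    -0.008] q [0.98 0.25 2.24 4.45 0.6  0.77]
tcp tgt [0.49964134 0.39351616 0.19903173] [-0.0709  0.144   0.199 ] rot [-0.02  0.36  0.07] shift [ 7.76  1.79 -6.29]
```

Call:
{"method": "carry_out", "body": {
  "commands": [
    {"ax": 0,"ay": 0,"az": 0,"dx": 0,"dy": 0,"dz": -0.7,"hand": 1},
    {"ax": 0,"ay": 0,"az": 0,"dx": 0.5,"dy": 0.1,"dz": -0.8,"hand": 1},
    {"ax": 0,"ay": 0,"az": 0,"dx": 1,"dy": 0.2,"dz": -0.8,"hand": 1},
    {"ax": 0,"ay": 0,"az": 0,"dx": 1,"dy": 0.2,"dz": -0.8,"hand": 1},
    {"ax": 0,"ay": 0,"az": 0,"dx": 1,"dy": 0.2,"dz": -0.8,"hand": 1},
    {"ax": 0,"ay": 0,"az": 0,"dx": 1,"dy": 0.2,"dz": 0,"hand": 1},
    {"ax": 0,"ay": 0,"az": 0,"dx": 0.5,"dy": 0.2,"dz": 0,"hand": 1},
    {"ax": 0,"ay": 0,"az": 0,"dx": 0,"dy": 0,"dz": 0,"hand": 1},
    {"ax": 0,"ay": 0,"az": 0,"dx": 0,"dy": 0,"dz": 0,"hand": 1},
    {"ax": 0,"ay": 0,"az": 0,"dx": 0,"dy": 0,"dz": 0,"hand": 1}
  ]
}}

```text
t: 21.28
ee_pos: [0.4719, 0.3864, 0.2246]
orientation: [0.946, -0.045, 0.295, 0.125]
contact_force: [-0.1, 0.9, 0.6]
grip_width: 0.0006
```

```bash
python3 lev.py
```

```text
t 21.2833 p [0.4719 0.3864 0.2246] yawY 105.3 X [ 0.795  0.211 -0.569] w 0.0006 F [-0.1  0.9  0.6]
bin: tcp [-0.0996  0.1446  0.2246] tip [-0.079   0.1443  0.2104] low corner [-0.0847  0.1442  0.2022]
dirX bin [ 0.822 -0.01  -0.569] Y [ 0.005  1.    -0.011] q [0.9  0.38 2.18 4.25 0.58 0.92]
```

Call:
{"method": "carry_out", "body": {
  "commands": [
    {"ax": 0,"ay": 0,"az": 0,"dx": 0.5,"dy": 0.1,"dz": -0.7,"hand": 1},
    {"ax": 0,"ay": 0,"az": 0,"dx": 0.8,"dy": 0.2,"dz": -0.5,"hand": 1},
    {"ax": 0,"ay": 0,"az": 0,"dx": 0.8,"dy": 0.2,"dz": -0.5,"hand": 1},
    {"ax": 0,"ay": 0,"az": 0,"dx": 0.7,"dy": 0.2,"dz": -0.5,"hand": 1},
    {"ax": 0,"ay": 0,"az": 0,"dx": 0,"dy": 0,"dz": 0,"hand": 1},
    {"ax": 0,"ay": 0,"az": 0,"dx": 0,"dy": 0,"dz": -0.4,"hand": 1},
    {"ax": 0,"ay": 0,"az": 0,"dx": 0,"dy": 0,"dz": -0.4,"hand": 1},
    {"ax": 0,"ay": 0,"az": 0,"dx": 0,"dy": 0,"dz": -0.4,"hand": 1},
    {"ax": 0,"ay": 0,"az": 0,"dx": 0,"dy": 0,"dz": 0,"hand": 1},
    {"ax": 0,"ay": 0,"az": 0,"dx": 0,"dy": 0,"dz": 0,"hand": 1}
  ]
}}

```text
t: 22.12
ee_pos: [0.5, 0.3933, 0.1901]
orientation: [0.946, -0.045, 0.295, 0.125]
contact_force: [0.2, -0.5, 1.0]
grip_width: 0.0009
```

```bash
python3 lev.py
```

```text
t 22.1167 p [0.5    0.3933 0.1901] yawY 105.3 X [ 0.794  0.21  -0.57 ] w 0.0009 F [ 0.2 -0.5  1. ]
bin: tcp [-0.0707  0.1437  0.1901] tip [-0.0501  0.1434  0.1758] low corner [-0.0558  0.1433  0.1676]
dirX bin [ 0.822 -0.011 -0.57 ] Y [ 0.005  1.    -0.012] q [0.86 0.48 2.15 4.12 0.59 1.03]
```

Call:
{"method": "carry_out", "body": {
  "commands": [
    {"ax": 0,"ay": 0,"az": 0,"dx": 0,"dy": 0,"dz": -0.3,"hand": 1},
    {"ax": 0,"ay": 0,"az": 0,"dx": 0,"dy": 0,"dz": -0.35,"hand": 1},
    {"ax": 0,"ay": 0,"az": 0,"dx": 0,"dy": 0,"dz": -0.35,"hand": 1},
    {"ax": 0,"ay": 0,"az": 0,"dx": 0,"dy": 0,"dz": -0.35,"hand": 1},
    {"ax": 0,"ay": 0,"az": 0,"dx": 0,"dy": 0,"dz": -0.35,"hand": 1},
    {"ax": 0,"ay": 0,"az": 0,"dx": 0,"dy": 0,"dz": -0.35,"hand": 1},
    {"ax": 0,"ay": 0,"az": 0,"dx": 0,"dy": 0,"dz": -0.3,"hand": 1},
    {"ax": 0,"ay": 0,"az": 0,"dx": 0,"dy": 0,"dz": -0.3,"hand": 1},
    {"ax": 0,"ay": 0,"az": 0,"dx": 0,"dy": 0,"dz": -0.2,"hand": 1},
    {"ax": 0,"ay": 0,"az": 0,"dx": 0,"dy": 0,"dz": 0,"hand": 1}
  ]
}}

```text
t: 22.95
ee_pos: [0.5005, 0.3942, 0.1626]
orientation: [0.946, -0.045, 0.294, 0.126]
contact_force: [-2.3, 1.0, 5.5]
grip_width: 0.0005
```

```bash
cat > chk.py <<'E'
from lev import *
def chk(n):
    c=capture("side");save(c,n)
    W=cloud(c).reshape(-1,3);Q=np.c_[(W[:,:2]-o)@ex,(W[:,:2]-o)@ey,W[:,2]]
    P=Q[(abs(Q[:,0]+.02)<.05)&(abs(Q[:,1])<.085)&(Q[:,2]>.14)&(Q[:,2]<.26)]
    if len(P)>20:print("lid slope rad",np.polyfit(P[:,1],P[:,2],1).round(3),len(P))
    P=Q[(abs(Q[:,0])<.066)&(Q[:,1]>-.21)&(Q[:,1]<-.085)&(Q[:,2]>.125+(-.145-Q[:,1])*.364)&(Q[:,2]<.19)];print("on rails pts",len(P),np.median(P,axis=0).round(3) if len(P) else "")
    return c
E
python3 - <<'E'
from chk import *
c=chk("s6");cv2.imwrite("pics/s6.png",cv2.resize(c["image"][160:340,60:300],(720,540)))
E
```

```text
t 22.95 p [0.5005 0.3942 0.1626] yawY 105.4 X [ 0.796  0.212 -0.568] w 0.0005 F [-2.3  1.   5.5]
bin: tcp [-0.07    0.1444  0.1626] tip [-0.0494  0.1442  0.1484] low corner [-0.0551  0.1441  0.1402]
dirX bin [ 0.823 -0.01  -0.568] Y [ 0.004  1.    -0.011] q [0.86 0.54 2.15 4.04 0.63 1.13]
lid slope rad [-0.356  0.18 ] 1427
on rails pts 44 [-0.034 -0.193  0.15 ]
```

View pics/s6.png

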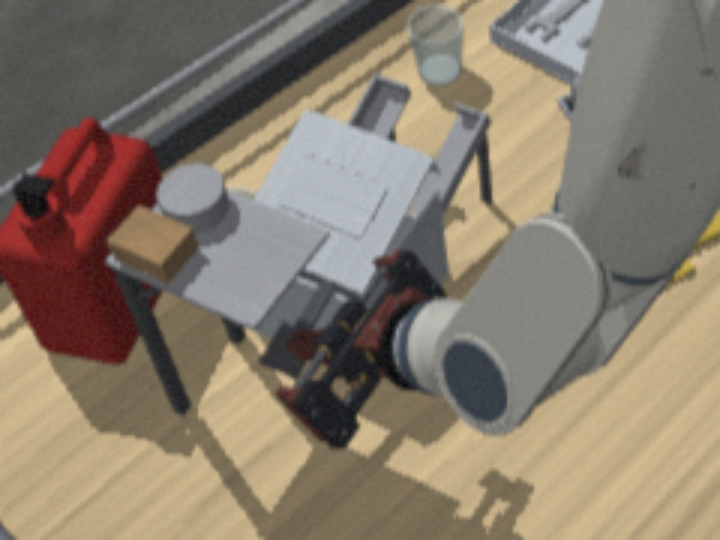

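The lid is up about 0.34 rad at 5.5 N, and the rails (380,110)–(460,150) look empty. I'll hold a little longer, then release.

Call:
{"method": "carry_out", "body": {
  "commands": [
    {"ax": 0,"ay": 0,"az": 0,"dx": 0,"dy": 0,"dz": 0,"hand": 1},
    {"ax": 0,"ay": 0,"az": 0,"dx": 0,"dy": 0,"dz": 0,"hand": 1},
    {"ax": 0,"ay": 0,"az": 0,"dx": 0,"dy": 0,"dz": 0,"hand": 1},
    {"ax": 0,"ay": 0,"az": 0,"dx": 0,"dy": 0,"dz": 0,"hand": 1},
    {"ax": 0,"ay": 0,"az": 0,"dx": 0,"dy": 0,"dz": 0,"hand": 1},
    {"ax": 0,"ay": 0,"az": 0,"dx": 0,"dy": 0,"dz": 0,"hand": 1},
    {"ax": 0,"ay": 0,"az": 0,"dx": 0,"dy": 0,"dz": 0,"hand": 1},
    {"ax": 0,"ay": 0,"az": 0,"dx": 0,"dy": 0,"dz": 0,"hand": 1},
    {"ax": 0,"ay": 0,"az": 0,"dx": 0,"dy": 0,"dz": 0,"hand": 1},
    {"ax": 0,"ay": 0,"az": 0,"dx": 0,"dy": 0,"dz": 0,"hand": 1}
  ]
}}

```text
t: 23.83
ee_pos: [0.5005, 0.3942, 0.163]
orientation: [0.946, -0.045, 0.294, 0.126]
contact_force: [-2.7, 0.6, 6.1]
grip_width: 0.0005
```

```bash
python3 - <<'E'
from chk import *
c=chk("s7")
W=cloud(c)
for l in("odd_spanner",):
    for m in spot_in(l,c)[:4]:
        u,v=m["position"];print(m["conf"],[round(u),round(v)],tb(W[int(v),int(u)]))
E
```

```text
t 23.8333 p [0.5005 0.3942 0.163 ] yawY 105.4 X [ 0.796  0.212 -0.567] w 0.0005 F [-2.7  0.6  6.1]
bin: tcp [-0.07    0.1445  0.163 ] tip [-0.0494  0.1442  0.1488] low corner [-0.055   0.1442  0.1406]
dirX bin [ 0.823 -0.01  -0.567] Y [ 0.004  1.    -0.011] q [0.86 0.54 2.15 4.04 0.63 1.13]
lid slope rad [-0.352  0.179] 1439
on rails pts 45 [-0.037 -0.193  0.152]
0.35 [171, 224] [ 0.002  -0.0094  0.1843]
```

Call:
{"method": "carry_out", "body": {
  "commands": [
    {"ax": 0,"ay": 0,"az": 0,"dx": 0,"dy": 0,"dz": 0.5,"hand": 1},
    {"ax": 0,"ay": 0,"az": 0,"dx": 0,"dy": 0,"dz": 0.7,"hand": 1},
    {"ax": 0,"ay": 0,"az": 0,"dx": 0,"dy": 0,"dz": 0.7,"hand": 1},
    {"ax": 0,"ay": 0,"az": 0,"dx": 0,"dy": 0,"dz": 0.7,"hand": 1},
    {"ax": 0,"ay": 0,"az": 0,"dx": -0.5,"dy": -0.1,"dz": 0.6,"hand": 1},
    {"ax": 0,"ay": 0,"az": 0,"dx": -1,"dy": -0.3,"dz": 0.6,"hand": 1},
    {"ax": 0,"ay": 0,"az": 0,"dx": -2,"dy": -0.5,"dz": 0.6,"hand": 1},
    {"ax": 0,"ay": 0,"az": 0,"dx": -2,"dy": -0.5,"dz": 0.6,"hand": 1},
    {"ax": 0,"ay": 0,"az": 0,"dx": -2,"dy": -0.5,"dz": 0.6,"hand": 1},
    {"ax": 0,"ay": 0,"az": 0,"dx": -1,"dy": -0.3,"dz": 0,"hand": 1}
  ]
}}

```text
t: 24.77
ee_pos: [0.4127, 0.3701, 0.2182]
orientation: [0.946, -0.045, 0.296, 0.126]
contact_force: [0.5, -0.9, 0.3]
grip_width: 0.0003
```

```bash
python3 - <<'E'
from chk import *
chk("s8")
E
```

```text
t 24.7667 p [0.4127 0.3701 0.2182] yawY 105.3 X [ 0.794  0.211 -0.571] w 0.0003 F [ 0.5 -0.9  0.3]
bin: tcp [-0.161   0.1448  0.2182] tip [-0.1404  0.1445  0.2039] low corner [-0.1461  0.1445  0.1957]
dirX bin [ 0.821 -0.01  -0.571] Y [ 0.005  1.    -0.011] q [1.   0.35 2.28 4.28 0.65 0.99]
lid slope rad [-0.01   0.155] 1216
on rails pts 60 [-0.027 -0.191  0.152]
```

```bash
cat > unw.py <<'E'
from ik import *
yaw=np.radians(-19.2);n=np.array([-np.sin(yaw),np.cos(yaw),0])
best=None
for sg in(1,-1):
    d=np.array([0,0,-1.]);T=np.c_[d,sg*n,np.cross(d,sg*n)]
    q,e=ik(np.array([.51,-.18,.30]),T,[-.34,.3,1.7,0,1.1,0]);print(sg,q.round(2),round(e,4))
    if best is None or abs(q[5]-s["q"][5])<abs(best[5]-s["q"][5]):best=q
qa=s["q"];qb=best;N=10
def path(k):
    q=qa+(qb-qa)*k
    q=q.copy();q[0]=qa[0]+(qb[0]-qa[0])*np.clip((k-.3)/.7,0,1)   # swing base later
    q[1]-=.25*np.sin(np.pi*min(1,k*1.0));return q
if __name__=="__main__":
  print("goal",qb.round(2));p0=fkp(qa,L);T0=fkR(qa)
  for i in range(N):
    q=path((i+1)/N);p=fkp(q,L);T=fkR(q)
    rv=R.from_matrix(T@T0.T).as_rotvec()/np.radians(6)/5
    print(i,"rot",rv.round(2),"|",np.linalg.norm(rv).round(2),"sh",((p-p0)*20).round(2),"tcp",p.round(2),"z tips",(p+.025*T[:,0])[2].round(2),"q",q.round(2));p0,T0=p,T
E
python3 unw.py
```

```text
t 24.8167 p [0.412  0.3698 0.2175] yawY 105.4 X [ 0.793  0.211 -0.571] w 0.0005 F [-0.3 -0.5 -0.4]
bin: tcp [-0.1618  0.1447  0.2175] tip [-0.1412  0.1444  0.2032] low corner [-0.147   0.1444  0.195 ]
dirX bin [ 0.821 -0.01  -0.571] Y [ 0.004  1.    -0.012] q [1.   0.35 2.28 4.28 0.65 0.99]
1 [-0.34  0.27  1.76 -0.    1.11 -1.57] 0.0
-1 [-0.34  0.27  1.76 -0.    1.11  1.57] 0.0
goal [-0.34  0.27  1.76 -0.    1.11  1.57]
0 rot [ 0.08 -0.56  0.6 ] | 0.82 sh [0.21 1.55 2.22] tcp [0.43 0.46 0.31] z tips 0.3 q [1.   0.26 2.23 3.85 0.7  1.05]
1 rot [ 0.05 -0.58  0.57] | 0.82 sh [-0.57  1.27  2.21] tcp [0.4  0.53 0.42] z tips 0.42 q [1.   0.19 2.18 3.43 0.74 1.1 ]
2 rot [-0.01 -0.59  0.55] | 0.8 sh [-1.19  0.89  1.76] tcp [0.34 0.57 0.51] z tips 0.51 q [1.   0.12 2.13 3.   0.79 1.16]
3 rot [-0.15 -0.56  0.16] | 0.61 sh [ 0.69 -0.72  0.98] tcp [0.37 0.54 0.56] z tips 0.56 q [0.81 0.08 2.07 2.57 0.84 1.22]
4 rot [-0.34 -0.48  0.13] | 0.6 sh [ 0.68 -0.94  0.07] tcp [0.41 0.49 0.56] z tips 0.56 q [0.61 0.06 2.02 2.14 0.88 1.28]
5 rot [-0.51 -0.34  0.09] | 0.62 sh [ 0.84 -1.32 -0.73] tcp [0.45 0.42 0.53] z tips 0.52 q [0.42 0.06 1.97 1.71 0.93 1.33]
6 rot [-0.62 -0.16  0.04] | 0.64 sh [ 0.94 -1.97 -1.26] tcp [0.5  0.32 0.46] z tips 0.45 q [0.23 0.09 1.92 1.28 0.97 1.39]
7 rot [-0.68  0.02 -0.01] | 0.68 sh [ 0.73 -2.78 -1.42] tcp [0.53 0.19 0.39] z tips 0.38 q [0.04 0.14 1.87 0.86 1.02 1.45]
8 rot [-0.69  0.18 -0.06] | 0.72 sh [ 0.16 -3.48 -1.2 ] tcp [0.54 0.01 0.33] z tips 0.31 q [-0.15  0.2   1.81  0.43  1.07  1.51]
9 rot [-0.67  0.31 -0.1 ] | 0.74 sh [-0.63 -3.84 -0.67] tcp [ 0.51 -0.18  0.3 ] z tips 0.28 q [-0.34  0.27  1.76  0.    1.11  1.57]
```

Call:
{"method": "carry_out", "body": {
  "commands": [
    {"ax": 0.08,"ay": -0.56,"az": 0.6,"dx": -0.6,"dy": 0.8,"dz": 2.2,"hand": 1},
    {"ax": 0.08,"ay": -0.56,"az": 0.6,"dx": -0.6,"dy": 1.5,"dz": 2.2,"hand": 1},
    {"ax": 0.08,"ay": -0.56,"az": 0.6,"dx": -0.6,"dy": 1.5,"dz": 2.2,"hand": 1},
    {"ax": 0.08,"ay": -0.56,"az": 0.6,"dx": -0.6,"dy": 1.5,"dz": 2.2,"hand": 1},
    {"ax": 0.08,"ay": -0.56,"az": 0.6,"dx": -0.6,"dy": 1.5,"dz": 2.2,"hand": 1},
    {"ax": 0.05,"ay": -0.58,"az": 0.57,"dx": -0.6,"dy": 1.3,"dz": 2.2,"hand": 1},
    {"ax": 0.05,"ay": -0.58,"az": 0.57,"dx": -0.6,"dy": 1.3,"dz": 2.2,"hand": 1},
    {"ax": 0.05,"ay": -0.58,"az": 0.57,"dx": -0.6,"dy": 1.3,"dz": 2.2,"hand": 1},
    {"ax": 0.05,"ay": -0.58,"az": 0.57,"dx": -0.6,"dy": 1.3,"dz": 2.2,"hand": 1},
    {"ax": 0.05,"ay": -0.58,"az": 0.57,"dx": -0.6,"dy": 1.3,"dz": 2.2,"hand": 1}
  ]
}}

```text
t: 25.65
ee_pos: [0.3546, 0.5049, 0.4382]
orientation: [0.909, -0.137, -0.023, 0.394]
contact_force: [0.8, 0.7, -0.4]
grip_width: 0.0006
```

Call:
{"method": "carry_out", "body": {
  "commands": [
    {"ax": -0.01,"ay": -0.59,"az": 0.55,"dx": -1,"dy": 0.9,"dz": 1.8,"hand": 1},
    {"ax": -0.01,"ay": -0.59,"az": 0.55,"dx": -1,"dy": 0.9,"dz": 1.8,"hand": 1},
    {"ax": -0.01,"ay": -0.59,"az": 0.55,"dx": -1,"dy": 0.9,"dz": 1.8,"hand": 1},
    {"ax": -0.01,"ay": -0.59,"az": 0.55,"dx": -1,"dy": 0.9,"dz": 1.8,"hand": 1},
    {"ax": -0.01,"ay": -0.59,"az": 0.55,"dx": -1,"dy": 0.9,"dz": 1.8,"hand": 1},
    {"ax": -0.15,"ay": -0.56,"az": 0.16,"dx": 1.2,"dy": -0.7,"dz": 1,"hand": 1},
    {"ax": -0.15,"ay": -0.56,"az": 0.16,"dx": 1.2,"dy": -0.7,"dz": 1,"hand": 1},
    {"ax": -0.15,"ay": -0.56,"az": 0.16,"dx": 1.2,"dy": -0.7,"dz": 1,"hand": 1},
    {"ax": -0.15,"ay": -0.56,"az": 0.16,"dx": 1.2,"dy": -0.7,"dz": 1,"hand": 1},
    {"ax": -0.15,"ay": -0.56,"az": 0.16,"dx": 1.2,"dy": -0.7,"dz": 1,"hand": 1}
  ]
}}

```text
t: 26.48
ee_pos: [0.3658, 0.514, 0.5775]
orientation: [0.764, -0.288, -0.287, 0.501]
contact_force: [0.6, 0.1, 0.8]
grip_width: 0.0003
```

Call:
{"method": "carry_out", "body": {
  "commands": [
    {"ax": -0.34,"ay": -0.48,"az": 0.13,"dx": 0.7,"dy": -0.9,"dz": 0.1,"hand": 1},
    {"ax": -0.34,"ay": -0.48,"az": 0.13,"dx": 0.7,"dy": -0.9,"dz": 0.1,"hand": 1},
    {"ax": -0.34,"ay": -0.48,"az": 0.13,"dx": 0.7,"dy": -0.9,"dz": 0.1,"hand": 1},
    {"ax": -0.34,"ay": -0.48,"az": 0.13,"dx": 0.7,"dy": -0.9,"dz": 0.1,"hand": 1},
    {"ax": -0.34,"ay": -0.48,"az": 0.13,"dx": 0.7,"dy": -0.9,"dz": 0.1,"hand": 1},
    {"ax": -0.51,"ay": -0.34,"az": 0.09,"dx": 0.8,"dy": -1.3,"dz": -0.6,"hand": 1},
    {"ax": -0.51,"ay": -0.34,"az": 0.09,"dx": 0.8,"dy": -1.3,"dz": -0.6,"hand": 1},
    {"ax": -0.51,"ay": -0.34,"az": 0.09,"dx": 0.8,"dy": -1.3,"dz": -0.6,"hand": 1},
    {"ax": -0.51,"ay": -0.34,"az": 0.09,"dx": 0.8,"dy": -1.3,"dz": -0.6,"hand": 1},
    {"ax": -0.51,"ay": -0.34,"az": 0.09,"dx": 0.8,"dy": -1.3,"dz": -0.6,"hand": 1}
  ]
}}

```text
t: 27.32
ee_pos: [0.4409, 0.4033, 0.5518]
orientation: [0.571, -0.527, -0.341, 0.529]
contact_force: [-0.5, 0.6, 0.1]
grip_width: 0.0005
```

```bash
sed -i 's/^qa=.*N=10/qa=s["q"];qb=best;N=5/; s/np.clip((k-.3)\/.7,0,1)/k/; s/.25\*np.sin/.1*np.sin/' unw.py; python3 unw.py
```

```text
t 27.3167 p [0.4409 0.4033 0.5518] yawY -154.8 X [ 0.208  0.964 -0.169] w 0.0005 F [-0.5  0.6  0.1]
bin: tcp [-0.1248  0.1692  0.5518] tip [-0.1134  0.191   0.5476] low corner [-0.1049  0.1862  0.5455]
dirX bin [ 0.459  0.872 -0.169] Y [-0.268 -0.045 -0.962] q [ 0.3  -0.01  2.01  1.63  1.04  1.38]
1 [-0.34  0.25  1.76  0.    1.13 -1.57] 0.0
-1 [-0.34  0.25  1.76  0.    1.13  1.57] 0.0
goal [-0.34  0.25  1.76  0.    1.13  1.57]
0 rot [-0.5  -0.16  0.02] | 0.53 sh [ 0.46 -1.36 -0.78] tcp [0.46 0.32 0.52] z tips 0.51 q [ 0.17 -0.01  1.96  1.3   1.06  1.42]
1 rot [-0.54 -0.05 -0.03] | 0.55 sh [ 0.56 -1.85 -0.97] tcp [0.49 0.23 0.47] z tips 0.45 q [0.04 0.   1.91 0.98 1.08 1.45]
2 rot [-0.56  0.08 -0.06] | 0.57 sh [ 0.5  -2.36 -1.14] tcp [0.51 0.11 0.41] z tips 0.39 q [-0.09  0.05  1.86  0.65  1.09  1.49]
3 rot [-0.54  0.21 -0.07] | 0.58 sh [ 0.21 -2.79 -1.19] tcp [ 0.52 -0.03  0.35] z tips 0.33 q [-0.21  0.14  1.81  0.33  1.11  1.53]
4 rot [-0.5   0.31 -0.06] | 0.59 sh [-0.24 -3.02 -1.04] tcp [ 0.51 -0.18  0.3 ] z tips 0.27 q [-0.34  0.25  1.76  0.    1.13  1.57]
```

Call:
{"method": "carry_out", "body": {
  "commands": [
    {"ax": -0.5,"ay": -0.16,"az": 0.02,"dx": 0.5,"dy": -1.4,"dz": -0.8,"hand": 1},
    {"ax": -0.5,"ay": -0.16,"az": 0.02,"dx": 0.5,"dy": -1.4,"dz": -0.8,"hand": 1},
    {"ax": -0.5,"ay": -0.16,"az": 0.02,"dx": 0.5,"dy": -1.4,"dz": -0.8,"hand": 1},
    {"ax": -0.5,"ay": -0.16,"az": 0.02,"dx": 0.5,"dy": -1.4,"dz": -0.8,"hand": 1},
    {"ax": -0.5,"ay": -0.16,"az": 0.02,"dx": 0.5,"dy": -1.4,"dz": -0.8,"hand": 1},
    {"ax": -0.54,"ay": -0.05,"az": -0.03,"dx": 0.6,"dy": -1.9,"dz": -1,"hand": 1},
    {"ax": -0.54,"ay": -0.05,"az": -0.03,"dx": 0.6,"dy": -1.9,"dz": -1,"hand": 1},
    {"ax": -0.54,"ay": -0.05,"az": -0.03,"dx": 0.6,"dy": -1.9,"dz": -1,"hand": 1},
    {"ax": -0.54,"ay": -0.05,"az": -0.03,"dx": 0.6,"dy": -1.9,"dz": -1,"hand": 1},
    {"ax": -0.54,"ay": -0.05,"az": -0.03,"dx": 0.5,"dy": -1.9,"dz": -1,"hand": 1}
  ]
}}

```text
t: 28.15
ee_pos: [0.4947, 0.2379, 0.4619]
orientation: [-0.389, 0.687, 0.216, -0.574]
contact_force: [-0.8, 0.1, 0.8]
grip_width: 0.0005
```

Call:
{"method": "carry_out", "body": {
  "commands": [
    {"ax": -0.56,"ay": 0.08,"az": -0.06,"dx": 0.5,"dy": -2.4,"dz": -1.1,"hand": -0.4},
    {"ax": -0.56,"ay": 0.08,"az": -0.06,"dx": 0.5,"dy": -2.4,"dz": -1.1,"hand": -0.4},
    {"ax": -0.56,"ay": 0.08,"az": -0.06,"dx": 0.5,"dy": -2.4,"dz": -1.1,"hand": -0.4},
    {"ax": -0.56,"ay": 0.08,"az": -0.06,"dx": 0.5,"dy": -2.4,"dz": -1.1,"hand": -0.4},
    {"ax": -0.56,"ay": 0.08,"az": -0.06,"dx": 0.5,"dy": -2.4,"dz": -1.1,"hand": -0.4},
    {"ax": -0.54,"ay": 0.21,"az": -0.07,"dx": 0.2,"dy": -2.8,"dz": -1.2,"hand": -0.4},
    {"ax": -0.54,"ay": 0.21,"az": -0.07,"dx": 0.2,"dy": -2.8,"dz": -1.2,"hand": -0.4},
    {"ax": -0.54,"ay": 0.21,"az": -0.07,"dx": 0.2,"dy": -2.8,"dz": -1.2,"hand": -0.4},
    {"ax": -0.54,"ay": 0.21,"az": -0.07,"dx": 0.2,"dy": -2.8,"dz": -1.2,"hand": -0.4},
    {"ax": -0.54,"ay": 0.21,"az": -0.07,"dx": 0.2,"dy": -2.8,"dz": -1.2,"hand": -0.4}
  ]
}}

```text
t: 28.98
ee_pos: [0.5292, -0.0225, 0.347]
orientation: [-0.209, 0.73, -0.006, -0.651]
contact_force: [0.2, -0.3, 0.2]
grip_width: 0.0606
```

Call:
{"method": "carry_out", "body": {
  "commands": [
    {"ax": -0.5,"ay": 0.31,"az": -0.06,"dx": -0.2,"dy": -3,"dz": -1,"hand": -0.4},
    {"ax": -0.5,"ay": 0.31,"az": -0.06,"dx": -0.2,"dy": -3,"dz": -1,"hand": -0.4},
    {"ax": -0.5,"ay": 0.31,"az": -0.06,"dx": -0.2,"dy": -3,"dz": -1,"hand": -0.4},
    {"ax": -0.5,"ay": 0.31,"az": -0.06,"dx": -0.2,"dy": -3,"dz": -1,"hand": -0.4},
    {"ax": -0.5,"ay": 0.31,"az": -0.06,"dx": -0.2,"dy": -3,"dz": -1,"hand": -0.4},
    {"ax": 0,"ay": 0,"az": 0,"dx": 0,"dy": 0,"dz": 0,"hand": -0.4},
    {"ax": 0,"ay": 0,"az": 0,"dx": 0,"dy": 0,"dz": 0,"hand": -0.4},
    {"ax": 0,"ay": 0,"az": 0,"dx": 0,"dy": 0,"dz": 0,"hand": -0.4},
    {"ax": 0,"ay": 0,"az": 0,"dx": 0,"dy": 0,"dz": 0,"hand": -0.4},
    {"ax": 0,"ay": 0,"az": 0,"dx": 0,"dy": 0,"dz": 0,"hand": -0.4}
  ]
}}

```text
t: 29.82
ee_pos: [0.5193, -0.1699, 0.2984]
orientation: [0.122, -0.696, 0.117, 0.698]
contact_force: [-0.5, 1.1, -1.5]
grip_width: 0.0616
```

```bash
python3 - <<'E'
from ik import *
from fit import fit
c=capture("wrist");save(c,"w9");W=cloud(c);cam=np.linalg.inv(c["world_to_cam"]);print("cam",cam[:3,3].round(3))
for n,p in dict(spare=(.538,-.189),mid=(.538,-.352),a=(.554,-.283)).items():
    try:print(n,*fit(W,p))
    except Exception as e:print(n,"no",str(e)[:50])
yaw=np.radians(-19.2);d=np.array([0,0,-1.]);nn=np.array([np.sin(yaw),-np.cos(yaw),0]);T=np.c_[d,nn,np.cross(d,nn)]
print("rot",(R.from_matrix(T@M.T).as_rotvec()/np.radians(6)).round(2))
E
```

```text
t 29.8167 p [ 0.5193 -0.1699  0.2984] yawY -109.5 X [-0.001  0.007 -1.   ] w 0.0616 F [-0.5  1.1 -1.5]
bin: tcp [-0.2036 -0.404   0.2984] tip [-0.2035 -0.4038  0.2734] low corner [-0.1954 -0.4095  0.2733]
dirX bin [ 0.001  0.007 -1.   ] Y [-0.575 -0.818 -0.007] q [-0.34  0.25  1.75  0.01  1.14  1.57]
cam [ 0.586 -0.195  0.433]
spare [ 0.5394 -0.1872] yaw -19.5 len 0.12 top 0.0489 2191
mid [ 0.5382 -0.3497] yaw -16.2 len 0.12 top 0.0489 2474
a [ 0.5542 -0.2805] yaw -16.2 len 0.12 top 0.049 2406
rot [-0.07 -0.01  0.05]
```

Call:
{"method": "carry_out", "body": {
  "commands": [
    {"ax": -0.07,"ay": 0,"az": 0,"dx": 0.5,"dy": -0.4,"dz": -1.5,"hand": -0.4},
    {"ax": 0,"ay": 0,"az": 0,"dx": 0.5,"dy": -0.5,"dz": -2.5,"hand": -0.4},
    {"ax": 0,"ay": 0,"az": 0,"dx": 0.5,"dy": -0.5,"dz": -3,"hand": -0.4},
    {"ax": 0,"ay": 0,"az": 0,"dx": 0.5,"dy": -0.4,"dz": -3,"hand": -0.4},
    {"ax": 0,"ay": 0,"az": 0,"dx": 0,"dy": 0,"dz": -3,"hand": -0.4},
    {"ax": 0,"ay": 0,"az": 0,"dx": 0,"dy": 0,"dz": -3,"hand": -0.4},
    {"ax": 0,"ay": 0,"az": 0,"dx": 0,"dy": 0,"dz": -2,"hand": -0.4},
    {"ax": 0,"ay": 0,"az": 0,"dx": 0,"dy": 0,"dz": -1,"hand": -0.4},
    {"ax": 0,"ay": 0,"az": 0,"dx": 0,"dy": 0,"dz": 0,"hand": -0.4},
    {"ax": 0,"ay": 0,"az": 0,"dx": 0,"dy": 0,"dz": 0,"hand": -0.4}
  ]
}}

```text
t: 30.7
ee_pos: [0.5396, -0.1885, 0.1084]
orientation: [0.12, -0.696, 0.12, 0.697]
contact_force: [0.9, 0.6, 0.9]
grip_width: 0.0615
```

Call:
{"method": "carry_out", "body": {
  "commands": [
    {"ax": 0,"ay": 0,"az": 0,"dx": 0,"dy": 0,"dz": -2,"hand": -0.4},
    {"ax": 0,"ay": 0,"az": 0,"dx": 0,"dy": 0,"dz": -2.5,"hand": -0.4},
    {"ax": 0,"ay": 0,"az": 0,"dx": 0,"dy": 0,"dz": -1.5,"hand": -0.4},
    {"ax": 0,"ay": 0,"az": 0,"dx": 0,"dy": 0,"dz": -0.7,"hand": -0.4},
    {"ax": 0,"ay": 0,"az": 0,"dx": 0,"dy": 0,"dz": 0,"hand": -0.4},
    {"ax": 0,"ay": 0,"az": 0,"dx": 0,"dy": 0,"dz": 0,"hand": 1},
    {"ax": 0,"ay": 0,"az": 0,"dx": 0,"dy": 0,"dz": 0,"hand": 1},
    {"ax": 0,"ay": 0,"az": 0,"dx": 0,"dy": 0,"dz": 0,"hand": 1},
    {"ax": 0,"ay": 0,"az": 0,"dx": 0,"dy": 0,"dz": 0,"hand": 1},
    {"ax": 0,"ay": 0,"az": 0,"dx": 0,"dy": 0,"dz": 0,"hand": 1}
  ]
}}

```text
t: 31.53
ee_pos: [0.5398, -0.1888, 0.0418]
orientation: [-0.12, 0.697, -0.12, -0.697]
contact_force: [-1.0, 0.6, 5.4]
grip_width: 0.0356
```

Call:
{"method": "carry_out", "body": {
  "commands": [
    {"ax": 0,"ay": 0,"az": 0,"dx": 0,"dy": 0,"dz": 0,"hand": 1},
    {"ax": 0,"ay": 0,"az": 0,"dx": 0,"dy": 0,"dz": 0,"hand": 1},
    {"ax": 0,"ay": 0,"az": 0,"dx": 0,"dy": 0,"dz": 1,"hand": 1},
    {"ax": 0,"ay": 0,"az": 0,"dx": 0,"dy": 0,"dz": 2,"hand": 1},
    {"ax": 0,"ay": 0,"az": 0,"dx": 0,"dy": 0,"dz": 2,"hand": 1},
    {"ax": 0,"ay": 0,"az": 0,"dx": 0,"dy": 0,"dz": 2,"hand": 1},
    {"ax": 0,"ay": 0,"az": 0,"dx": 0,"dy": 0,"dz": 2,"hand": 1},
    {"ax": 0,"ay": 0,"az": 0,"dx": 0,"dy": 0,"dz": 2,"hand": 1},
    {"ax": 0,"ay": 0,"az": 0,"dx": 0,"dy": 0,"dz": 1,"hand": 1},
    {"ax": 0,"ay": 0,"az": 0,"dx": 0,"dy": 0,"dz": 0,"hand": 1}
  ]
}}

```text
t: 32.37
ee_pos: [0.5403, -0.189, 0.1633]
orientation: [-0.12, 0.698, -0.121, -0.696]
contact_force: [0.9, 0.1, -3.5]
grip_width: 0.0354
```

Call:
{"method": "carry_out", "body": {
  "commands": [
    {"ax": 0,"ay": 0,"az": 0,"dx": -0.2,"dy": -1.5,"dz": 0,"hand": 1},
    {"ax": 0,"ay": 0,"az": 0.1,"dx": -0.3,"dy": -2.5,"dz": 0,"hand": 1},
    {"ax": 0,"ay": 0,"az": 0.1,"dx": -0.4,"dy": -3.5,"dz": 0,"hand": 1},
    {"ax": 0,"ay": 0,"az": 0.1,"dx": -0.4,"dy": -4,"dz": 0,"hand": 1},
    {"ax": 0,"ay": 0,"az": 0.1,"dx": -0.4,"dy": -4,"dz": 0,"hand": 1},
    {"ax": 0,"ay": 0,"az": 0.15,"dx": -0.3,"dy": -3.5,"dz": 0,"hand": 1},
    {"ax": 0,"ay": 0,"az": 0,"dx": -0.3,"dy": -2.5,"dz": 0,"hand": 1},
    {"ax": 0,"ay": 0,"az": 0,"dx": -0.2,"dy": -1.5,"dz": 0,"hand": 1},
    {"ax": 0,"ay": 0,"az": 0,"dx": 0,"dy": 0,"dz": 0,"hand": 1},
    {"ax": 0,"ay": 0,"az": 0,"dx": 0,"dy": 0,"dz": 0,"hand": 1}
  ]
}}

```text
t: 33.2
ee_pos: [0.5134, -0.4181, 0.1595]
orientation: [0.101, -0.699, 0.1, 0.701]
contact_force: [-0.3, 0.9, -3.4]
grip_width: 0.036
```

```bash
python3 - <<'E'
from look import *
from fit import fit
st();c=capture("wrist");save(c,"w10");W=cloud(c)
for n,p in dict(mid=(.538,-.351),a=(.554,-.282)).items():
    try:print(n,*fit(W,p))
    except Exception as e:print(n,"no")
try:print("held",*fit(W,(.515,-.42),.15,.19))
except Exception as e:print("no")
cv2.imwrite("pics/w10.png",c["image"])
E
```

```text
t 33.2 p [ 0.5134 -0.4181  0.1595] yawY -106.3 X [-0.003  0.001 -1.   ] w 0.036 F [-0.3  0.9 -3.4]
mid [ 0.5398 -0.3541] yaw -16.1 len 0.12 top 0.0487 4578
a [ 0.5558 -0.2852] yaw -16.7 len 0.121 top 0.0486 4433
held [ 0.5169 -0.4197] yaw -16.2 len 0.118 top 0.1803 15008
```

View pics/w10.png

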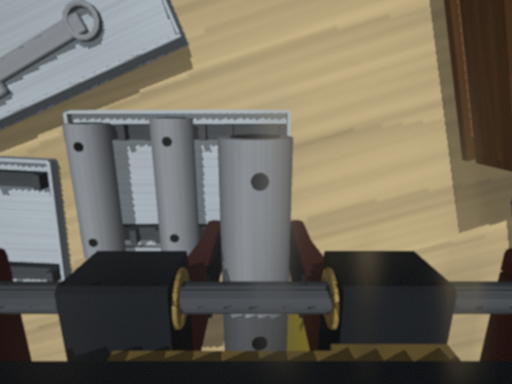

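Call:
{"method": "carry_out", "body": {
  "commands": [
    {"ax": 0,"ay": 0,"az": 0,"dx": 0.25,"dy": -0.25,"dz": -1.5,"hand": 1},
    {"ax": 0,"ay": 0,"az": 0,"dx": 0,"dy": 0,"dz": -2.5,"hand": 1},
    {"ax": 0,"ay": 0,"az": 0,"dx": 0,"dy": 0,"dz": -2.5,"hand": 1},
    {"ax": 0,"ay": 0,"az": 0,"dx": 0,"dy": 0,"dz": -1.5,"hand": 1},
    {"ax": 0,"ay": 0,"az": 0,"dx": 0,"dy": 0,"dz": -1,"hand": 1},
    {"ax": 0,"ay": 0,"az": 0,"dx": 0,"dy": 0,"dz": -0.8,"hand": 1},
    {"ax": 0,"ay": 0,"az": 0,"dx": 0,"dy": 0,"dz": -0.5,"hand": 1},
    {"ax": 0,"ay": 0,"az": 0,"dx": 0,"dy": 0,"dz": -0.5,"hand": 1},
    {"ax": 0,"ay": 0,"az": 0,"dx": 0,"dy": 0,"dz": 0,"hand": 1},
    {"ax": 0,"ay": 0,"az": 0,"dx": 0,"dy": 0,"dz": 0,"hand": 1}
  ]
}}

```text
t: 34.08
ee_pos: [0.517, -0.4214, 0.0534]
orientation: [0.1, -0.7, 0.1, 0.7]
contact_force: [0.4, 0.0, -2.9]
grip_width: 0.0352
```

Call:
{"method": "carry_out", "body": {
  "commands": [
    {"ax": 0,"ay": 0,"az": 0,"dx": 0,"dy": 0,"dz": -0.4,"hand": 1},
    {"ax": 0,"ay": 0,"az": 0,"dx": 0,"dy": 0,"dz": -0.4,"hand": 1},
    {"ax": 0,"ay": 0,"az": 0,"dx": 0,"dy": 0,"dz": -0.3,"hand": 1},
    {"ax": 0,"ay": 0,"az": 0,"dx": 0,"dy": 0,"dz": 0,"hand": 1},
    {"ax": 0,"ay": 0,"az": 0,"dx": 0,"dy": 0,"dz": 0,"hand": 1},
    {"ax": 0,"ay": 0,"az": 0,"dx": 0,"dy": 0,"dz": 0,"hand": 1},
    {"ax": 0,"ay": 0,"az": 0,"dx": 0,"dy": 0,"dz": 0,"hand": 1},
    {"ax": 0,"ay": 0,"az": 0,"dx": 0,"dy": 0,"dz": 0,"hand": 1},
    {"ax": 0,"ay": 0,"az": 0,"dx": 0,"dy": 0,"dz": 0,"hand": 1},
    {"ax": 0,"ay": 0,"az": 0,"dx": 0,"dy": 0,"dz": 0,"hand": 1}
  ]
}}

```text
t: 34.92
ee_pos: [0.5168, -0.4212, 0.042]
orientation: [0.1, -0.7, 0.1, 0.7]
contact_force: [0.1, -1.0, -1.4]
grip_width: 0.0355
```

Seated: the load is partly off and the height matches the grasp height. I'll release and lift.

Call:
{"method": "carry_out", "body": {
  "commands": [
    {"ax": 0,"ay": 0,"az": 0,"dx": 0,"dy": 0,"dz": 0,"hand": -0.35},
    {"ax": 0,"ay": 0,"az": 0,"dx": 0,"dy": 0,"dz": 0,"hand": -0.35},
    {"ax": 0,"ay": 0,"az": 0,"dx": 0,"dy": 0,"dz": 0,"hand": -0.35},
    {"ax": 0,"ay": 0,"az": 0,"dx": 0,"dy": 0,"dz": 0,"hand": -0.35},
    {"ax": 0,"ay": 0,"az": 0,"dx": 0,"dy": 0,"dz": 0,"hand": -0.35},
    {"ax": 0,"ay": 0,"az": 0,"dx": 0,"dy": 0,"dz": 1,"hand": -0.35},
    {"ax": 0,"ay": 0,"az": 0,"dx": 0,"dy": 0,"dz": 2,"hand": -0.35},
    {"ax": 0,"ay": 0,"az": 0,"dx": 0,"dy": 0,"dz": 3,"hand": -0.35},
    {"ax": 0,"ay": 0,"az": 0,"dx": 0,"dy": 0,"dz": 3,"hand": -0.35},
    {"ax": 0,"ay": 0,"az": 0,"dx": 0,"dy": 0,"dz": 3,"hand": -0.35}
  ]
}}

```text
t: 35.75
ee_pos: [0.5165, -0.4209, 0.1637]
orientation: [0.1, -0.699, 0.1, 0.701]
contact_force: [-0.2, -0.3, 0.0]
grip_width: 0.0594
```

Call:
{"method": "carry_out", "body": {
  "commands": [
    {"ax": 0,"ay": 0,"az": 0,"dx": -1,"dy": 1,"dz": 3,"hand": -0.35},
    {"ax": 0,"ay": 0,"az": 0,"dx": -1,"dy": 1,"dz": 3,"hand": -0.35},
    {"ax": 0,"ay": 0,"az": 0,"dx": -1,"dy": 1,"dz": 3,"hand": -0.35},
    {"ax": 0,"ay": 0,"az": 0,"dx": -1,"dy": 1,"dz": 3,"hand": -0.35},
    {"ax": 0,"ay": 0,"az": 0,"dx": -1,"dy": 1,"dz": 3,"hand": -0.35},
    {"ax": 0,"ay": 0,"az": 0,"dx": -1,"dy": 1,"dz": 2,"hand": -0.35},
    {"ax": 0,"ay": 0,"az": 0,"dx": -1,"dy": 1,"dz": 1,"hand": -0.35},
    {"ax": 0,"ay": 0,"az": 0,"dx": 0,"dy": 0,"dz": 0,"hand": -0.35},
    {"ax": 0,"ay": 0,"az": 0,"dx": 0,"dy": 0,"dz": 0,"hand": -0.35},
    {"ax": 0,"ay": 0,"az": 0,"dx": 0,"dy": 0,"dz": 0,"hand": -0.35}
  ]
}}

```text
t: 36.58
ee_pos: [0.4467, -0.3512, 0.3416]
orientation: [0.1, -0.699, 0.1, 0.701]
contact_force: [-0.1, -0.2, 0.1]
grip_width: 0.0595
```

```bash
python3 - <<'E'
from chk import *
from fit import fit
c=capture("wrist");save(c,"w11");W=cloud(c)
for n,p in dict(spare=(.517,-.421),mid=(.538,-.351),a=(.554,-.282)).items(): print(n,*fit(W,p))
chk("s11");t=capture("top");save(t,"t11")
cv2.imwrite("pics/f.png",np.hstack([cv2.resize(c["image"],(400,300)),cv2.resize(t["image"],(400,300))]))
for l in("jar_a","scraper"):
    for m in mark_of(l,t)[:2]:print(l,round(m["conf"],2),world(t,*m["position"],0).round(3))
E
```

```text
t 36.5833 p [ 0.4467 -0.3512  0.3416] yawY -106.2 X [-0.002 -0.    -1.   ] w 0.0595 F [-0.1 -0.2  0.1]
bin: tcp [-0.3222 -0.559   0.3416] tip [-0.3222 -0.559   0.3166] low corner [-0.3137 -0.5643  0.3166]
dirX bin [-0.002  0.    -1.   ] Y [-0.528 -0.849  0.001] q [-0.69  0.24  1.66 -0.    1.24  1.17]
spare [ 0.5149 -0.4212] yaw -16.1 len 0.12 top 0.0489 2001
mid [ 0.5375 -0.3525] yaw -16.1 len 0.121 top 0.0489 2018
a [ 0.5536 -0.2831] yaw -16.3 len 0.12 top 0.0488 1993
lid slope rad [-0.004  0.155] 1212
on rails pts 61 [-0.011 -0.191  0.152]
jar_a 0.93 [0.729 0.323 0.   ]
jar_a 0.83 [ 0.79  -0.028  0.   ]
scraper 0.78 [ 0.392 -0.01   0.   ]
```

View pics/f.png

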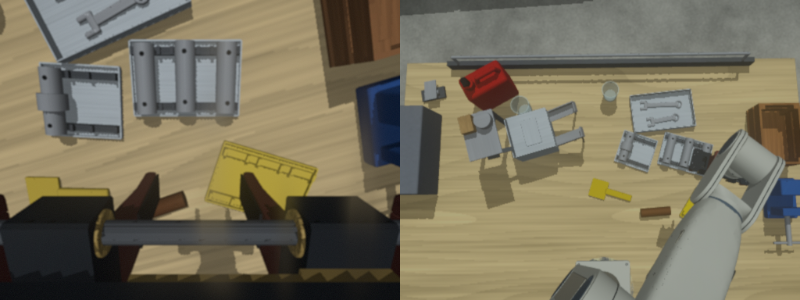

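The kit is filled with three straight spanners at (145,75), (183,75) and (228,75). The rails are clear, the lid is shut, and the bystanders look unmoved. I'll hand in.

```bash
python3 -c "
from station import *
print(finish_job())"
```

```text
the job is handed in; nothing more can be done
None
```

The job is handed in at about 37 s of the 72 s allowed; `finish_job()` gives no verdict.

- **Waisted spanner:** I took it from the end place of the kit and laid it on the rails, where it rolled against the flap. I then pressed the lever at about 6 N with the tool tilted 55°, which held the lid up at about 0.34–0.35 rad for about 1 s. The rails were clear while the lid was held up. I did not see the spanner inside the bin directly, because the lid hid it.
- **Matching spanner:** It sits in the empty kit place.

**Last checks**
- **Lid:** it reads shut, with a measured slope of about 0.004 rad.
- **Kit:** all three spanners have their tops at 49 mm, are aligned within about 0.2°, and stand about 71–72 mm apart.
- **Robot:** the arm stands clear with no contact force.
- **Bystanders:** the collared spanner, jars, scraper and tray spanners look unmoved. The network's mark for one jar (`jar_b`) differed from its first reading by about 17 mm. In the picture that jar is at the same pixel as before, so I took it as network error.

**What went wrong:** the first lever approach ran into the wrist joint limits. I unwound the wrist and came in from the other side without touching anything.

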